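# Clamp a re-glued rubber stamp with a ratchet clamp

## Task

The wooden foot of the brown rubber stamp has split and has just been re-glued. Stand the stamp upright in the green ratchet clamp on the desk, between the sliding jaw and the sprung pad with the long sides of its foot facing them, then hold the black upright handle and pump it in full strokes between its two rubber stops, without ramming the stops, until the handle first goes clearly heavy and the stamp is gripped firmly; do not pump it any tighter. Move the jaw by its handle only, leave the handle back at its rest stop (the left one), let go, and do not disturb the other things on the desk.

Things in the scene. Friction and masses are not known exactly. Their poses are not given: they have to be found in the camera images.
- stamp_center (a point): brown rubber stamp, upright and loose on the desk, 60 g: point on its axis 35 mm above its underside. z up, x across the narrow side of its foot, y along the foot. Wooden foot 26 (x) by 54 (y) mm, 19 mm high; above it a round wooden knob, widest (about 26 mm) some 45 to 65 mm above the underside; total height 70 mm.
- clamp: green ratchet clamp fixed to the desk, 56x222 mm bed, 8 mm thick; origin at desk level on the centre line of its toothed bar; z up, y to the left along the bar, x away from the robot. Dark steel sliding jaw with cork face (50 mm wide, top 34 mm above the desk) closes towards -y onto a sprung pad of the same size, which yields about 5 N per mm.
- seat (a point): point on top of the clamp's bed (8 mm above the desk) where the middle of the stamp's underside should stand, axes as the clamp's. Pad face 21.5 mm from it on the -y side, jaw face 19.5 to 31.5 mm on the +y side at the start (how far is not told), so the stamp fits only with its x axis along the clamp's y, either way round, with 6 mm or more of play on both sides.
- handle_grip (a point): point to hold on the lever's upright black handle: on its axis, 90 mm above the desk. The handle is 15 mm round and free from 52 to 104 mm above the desk, with a 19 mm knob on top up to 117 mm; the steel lever below it has its top at 42 mm. The frame turns with the lever: z up, x along the lever from the handle to the pivot, 88 mm away.
- pivot (a point): the lever's vertical pivot axis, at desk level, axes as the clamp's. Each full stroke to the right drives the jaw one tooth (6 mm). Force along the path to hold the handle at the end of such a stroke: about 2 N while the jaw is free, 6 to 8 N when it just bears on the stamp, 12 to 14 N on the next stroke, which is the right tightness; 18 N is overtight. 4 to 6 strokes: feel them.
- handle (a joint): lever angle in rad, growing as the handle goes right (-y of the clamp, anticlockwise from above): 0 at the left rest stop, 0.50 at the right stop, both of rubber; at 0.25 the lever is square to the bar. Go right to at least 0.46 to catch the next tooth, back left to 0.04 or less for the driving pawl to click over. Ramming a stop with 25 N or more at the handle is too much.
- glue_stick: green glue stick standing upright, 25 mm round, 90 mm high, origin at the centre of its underside; leave alone
- ink_pad: flat dark ink pad tin, 80x112x13 mm, origin at the centre of its underside; leave alone
- staple_box: dark red box of staples, 36x52x22 mm, origin at the centre of its underside; leave alone
- binder_clip: dark blue fold-back clip, 26x41x35 mm, origin at the centre of its underside; leave alone

How it is judged:
On the way, in this order (a step that is already met when the one before it is completed fails the run):
1. the stamp stands upright and released on the clamp's bed between jaw and pad, not yet clamped (horizontal distance between stamp_center and seat below 0.014 m and z of stamp_center in the frame of seat below 0.038 m and angle between stamp_center's own z axis and vertical below 0.1 rad and angle between the x axis of stamp_center and the y axis of seat, either way round below 0.25 rad and contact force between pad_c0 and stamp below 5 N and contact force between the fingers and stamp below 0.1 N), for 0.2 s.
2. the stamp is gripped firmly between jaw and pad (contact force between pad_c0 and stamp above 30 N), for 0.3 s.
At the end, for the whole second after the job is handed in: The stamp stands upright (within 0.1 rad) on the clamp's bed, square to the jaws (within 0.12 rad) and within 15 mm of their middle line, at rest and gripped by the pad with 30 to 60 N, held by the ratchet alone; the lever is back within 0.08 rad of its rest stop (contact force between pad_c0 and stamp between 30 and 60 N and angle between stamp_center's own z axis and vertical below 0.1 rad and angle between the x axis of stamp_center and the y axis of seat, either way round below 0.12 rad and x of stamp_center in the frame of seat between -0.015 and 0.015 m and z of stamp_center in the frame of seat below 0.04 m and linear speed of stamp below 0.01 m/s and value of joint handle below 0.08 rad); the robot touches nothing.
It fails at once if the stamp is squeezed with more than 60 N (overtightened) (contact force between pad_c0 and stamp above 60 N).
It fails at once if the lever is rammed against one of its rubber stops (over 35 N at the stop, some 25 N at the handle) (contact force between any of stop_pull, stop_rest and lever_side above 35 N).
It fails at once if the robot pushes the jaw or its bar directly (contact force between any of the arm, the fingers and jaw_c0 above 3 N or contact force between any of the arm, the fingers and jaw_c1 above 3 N).
It fails at once if a bystander is disturbed (moved more than 20 mm) (distance of any of glue_stick, ink_pad, staple_box, binder_clip from where it was at the start of the episode above 0.02 m).
It also fails if it takes over 72 s, if anything falls off the work surface, if the arm or the gripper's body presses on something with over 40 N, if the wrist force passes 120 N, or if a joint passes its speed limit or range.

## Robot

A 7-joint arm with a two-finger parallel gripper is mounted at the origin on a cart in front of the work surface, level with it; the furniture and walls round the work are solid. World frame = base frame: x ahead of the robot, y to its left, z up, the work surface at z = 0. Lengths are in m, angles in rad, forces in N, time in s.
With the tool pointing down it reaches from about 0.4 to 0.9 m from the base axis. Payload 5.5 kg.
Tool frame: the origin (TCP) lies on the centre line of the jaws, within the pads' length; the fingertips stand 25 mm ahead of it and the grasp point (between the pads) lies 6 mm ahead of it (arm.nose_length is the distance from the TCP to the fingertips, in m); z points along the fingers, x is the direction in which the jaws open and shut, and the axes are right-handed (so a half turn about z gives the same grasp; the last joint's range is limited). The gripper opens to 85 mm and grips with 20 to 120 N. Pads are 22 mm wide; open, the fingers measure 114 mm over their backs; the gripper's body (76 mm by 85 mm) begins 54 mm behind the grasp point. The pads swing forward as they close: fully open they stand 13 mm farther back than shut.
Start: joints at [1.446, 0.501, -0.427, 1.55, 0.221, 1.138, -0.21], TCP at [0.246, -0.602, 0.256] pointing down, gripper open.
Joint ranges: [-2.88, 2.88], [-0.31, 2.03], [-1.54, 1.56], [0.2, 2.42], [-1.41, 4.55], [0.19, 2.02], [-2.57, 2.57]. Speed limits (rad/s): [2.57, 2.57, 3.14, 3.14, 3.14, 3.14, 3.14].

## Interface

Orientations are given as a unit quaternion [w, x, y, z].
In Python, from bench import arm gives the robot as it stands.
- The arm moves only by the shell command python3 -m inch 'ROWS' [FORCE]. ROWS is JSON, one flat list of numbers, 7 for each row, row after row: the turn, a rotation vector about the tool's x, y, z in rad, then the shift along the tool's x, y, z in m, then the closure, from -1 (fully open) to 1 (shut). In form: [rx, ry, rz, tx, ty, tz, jaw, rx, ry, rz, tx, ty, tz, jaw, ...]. A call has 1 to 12 rows; each row is the pose to reach, as a shift and turn from the pose commanded when the call began, along the tool's axes at that moment; what a row does not reach only later rows make up. A row lasts 1/12 s, in which the tool goes at most 41.7 mm and 7.16 degrees, less where a joint would pass 70% of its speed; a pose out of reach is approached as far as the arm can. A call with a gripper value outside its range is refused whole. The fingers move at their own pace and stop on an object; FORCE is the grip in N (left out, the last holds). Time passes only in rows, so rows that repeat a pose let the fingers close. It gives the time, the measured TCP pose, the force and the opening at its end, in the units of the state.
- arm.read_state(): the state, without advancing time (a new reading comes with each control period).
- arm.grab_frame(name): name is "scene" or "top" or "wrist"; returns the picture (384x512x3 uint8, red, green, blue); there is no depth.
- arm.camera_info(name): a dict with "mtx" (3x3 intrinsics, pixels), "extrinsics" (4x4, takes a point from world to camera coordinates); the wrist camera has in their place "hand_eye" (4x4, takes a point from camera to tool coordinates, whose origin is the TCP and whose axes are the tool frame's). Camera axes: x right, y down, z forward; pixel columns grow to the right and rows downward; lengths in m; the calibration is good to about 2 mm. A picture is of the moment at which its call begins: read the wrist's pose just before it. camera_info takes no time and is no camera call.
- arm.job_done(): hands the job in, once; it reports no verdict.
The state is a dict: "clock": time; "joint_positions": joint angles; "joint_vel": joint speeds; "joint_efforts": joint torques, N m; "eef_pos": TCP position; "tool_rot": TCP orientation; "contact_force": force on the tool from outside, world axes, zero at the start; "ft_torque": the same for the moment, N m; "gripper_width": opening from 0.0 (shut) to 1.0 (fully open).
Only numpy, scipy, OpenCV 4.12 (cv2) and the standard library are available. Lean on these libraries where they do the work, as an engineer would, in place of code of your own. Each camera call takes 0.05 s, during which the arm holds its last target.

## Working session

There is one attempt and no reset: what is moved stays moved. The work goes in short steps, Python scripts to look and compute and a shell command to move; the robot and the scene stay as the last step left them, time stands still between calls to the robot, and variables do not carry over. Pictures are saved under pics/ and viewed, and the job is handed in when it is done.

```bash
ls; mkdir -p pics; cat > s.py <<'E'
from bench import arm
import cv2,sys,numpy as np
for n in sys.argv[1:]:
    print(n,arm.read_state()["clock"])
    im=arm.grab_frame(n)
    cv2.imwrite(f"pics/{n}0.png",im[:,:,::-1])
    print({k:np.round(v,4).tolist() for k,v in arm.camera_info(n).items()})
print(arm.read_state(), arm.nose_length)
E
python3 s.py top scene
```

```text
pics
top 0.0
{'mtx': [[465.3182, 0.0, 260.6316], [0.0, 465.3182, 194.1818], [0.0, 0.0, 1.0]], 'extrinsics': [[0.0796, -0.9968, -0.0051, -0.0271], [-0.9763, -0.0769, -0.2021, 0.4756], [0.2011, 0.021, -0.9793, 1.4745], [0.0, 0.0, 0.0, 1.0]]}
scene 0.05
{'mtx': [[491.5387, 0.0, 249.0668], [0.0, 491.5387, 191.9089], [0.0, 0.0, 1.0]], 'extrinsics': [[-0.5559, -0.8311, -0.0178, 0.2465], [-0.6088, 0.4215, -0.6721, 0.3427], [0.5661, -0.3628, -0.7402, 1.0391], [0.0, 0.0, 0.0, 1.0]]}
{'clock': 0.1, 'joint_positions': array([ 1.4462008 ,  0.50177189, -0.42679656,  1.551344  ,  0.22080661,
        1.13836913, -0.21030805]), 'joint_vel': array([-2.45775625e-05, -9.21677025e-04, -1.09671417e-03, -4.46725118e-03,
        6.29780184e-04, -3.69543486e-04, -9.85031223e-04]), 'joint_efforts': array([-1.13466827e-02, -5.70814884e+01, -5.83870232e+00, -2.81751484e+01,
        1.04512842e-02,  5.55562277e-03, -2.70775402e-06]), 'eef_pos': array([ 0.24551846, -0.60119526,  0.25535154]), 'tool_rot': array([-5.28795827e-04,  8.30113882e-01, -5.57593130e-01, -7.50868192e-04]), 'contact_force': array([ 0.39518648,  0.11718767, -0.34423255]), 'ft_torque': array([-0.01189856,  0.02105165,  0.07184036]), 'gripper_width': 1.0024008566098195} 0.025
```

View pics/top0.png

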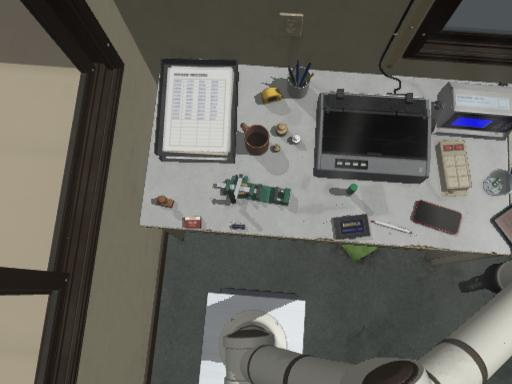

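View pics/scene0.png

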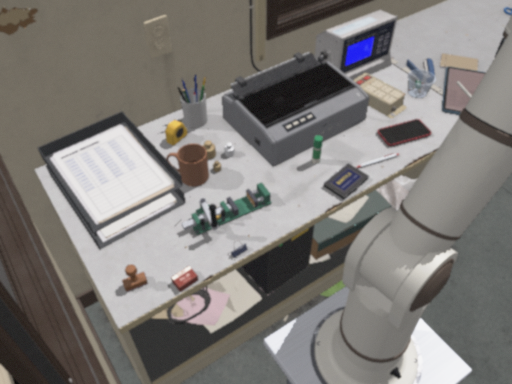

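```bash
python3 - <<'E'
import cv2
t=cv2.imread('pics/top0.png');s=cv2.imread('pics/scene0.png')
cv2.imwrite('pics/t_clamp.png',cv2.resize(t[165:220,205:305],None,fx=8,fy=8,interpolation=cv2.INTER_CUBIC))
cv2.imwrite('pics/s_clamp.png',cv2.resize(s[170:250,165:285],None,fx=6.6,fy=6.6,interpolation=cv2.INTER_CUBIC))
a=cv2.resize(t[185:235,145:205],None,fx=6,fy=6,interpolation=cv2.INTER_CUBIC)
b=cv2.resize(s[255:305,110:170],None,fx=6,fy=6,interpolation=cv2.INTER_CUBIC)
cv2.imwrite('pics/st.png',cv2.hconcat([a,b]))
E
```

```text
(no output)
```

View pics/t_clamp.png

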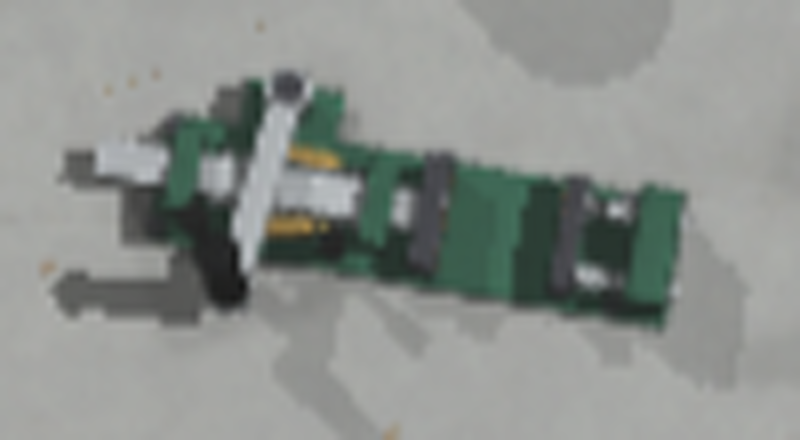

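View pics/s_clamp.png

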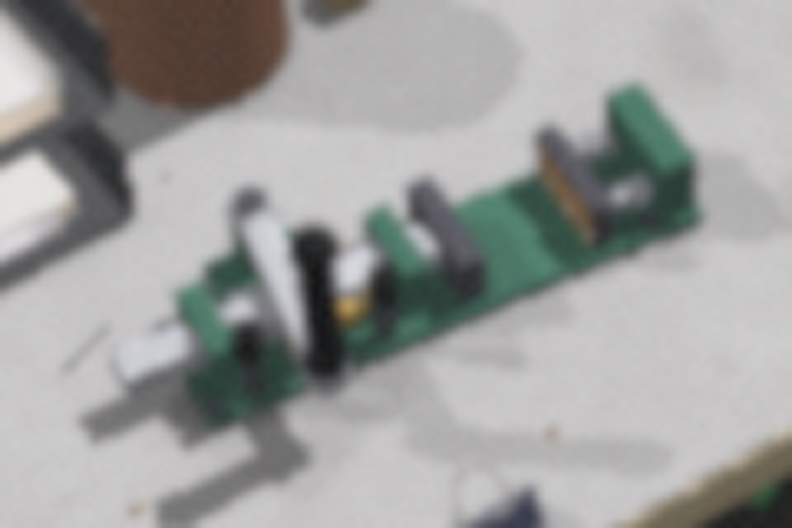

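View pics/st.png

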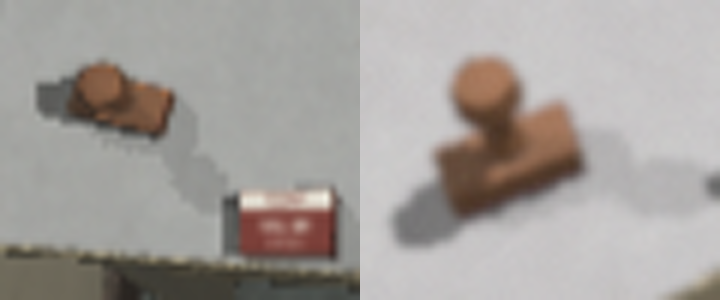

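```bash
cat > h.py <<'E'
import numpy as np
from bench import arm
from scipy.spatial.transform import Rotation as R
def ray(name,u,v,z,T=None):
    c=arm.camera_info(name);K=c['mtx']
    d=np.linalg.inv(K)@[u,v,1]
    if name=='wrist':
        W=T@c['hand_eye']
    else: W=np.linalg.inv(c['extrinsics'])
    o=W[:3,3];d=W[:3,:3]@d
    return o+d*(z-o[2])/d[2]
def tool(s):
    q=s['tool_rot'];T=np.eye(4);T[:3,:3]=R.from_quat([q[1],q[2],q[3],q[0]]).as_matrix();T[:3,3]=s['eef_pos'];return T
E
python3 - <<'E'
from h import *
np.set_printoptions(precision=4,suppress=True)
def t(u,v,z): return ray('top',205+(u+.5)/8-.5,165+(v+.5)/8-.5,z)
def s(u,v,z): return ray('scene',165+(u+.5)/6.6-.5,170+(v+.5)/6.6-.5,z)
for n,a in dict(jaw0=t(440,158,.034),jaw1=t(425,262,.034),pad0=t(575,182,.034),pad1=t(563,285,.034),pivot=t(288,85,.045),knobtop=t(205,215,.117),hbase=t(238,280,.042),s_knob=s(315,240,.11),s_piv=s(250,203,.045),bedR=t(685,200,.034),bedR2=t(665,325,.008)).items(): print(n,a)
def t(u,v,z): return ray('top',145+(u+.5)/6-.5,185+(v+.5)/6-.5,z)
def s(u,v,z): return ray('scene',110+(u-360+.5)/6-.5,255+(v+.5)/6-.5,z)
print(t(102,82,.07),s(487,85,.07),t(175,95,.019),t(160,132,.019),s(580,150,.019),s(565,105,.019))
print(np.linalg.inv(arm.camera_info('top')['extrinsics'])[:3,3]);print(arm.camera_info('wrist'))
print(tool(arm.read_state()))
E
```

```text
jaw0 [0.5123 0.0171 0.034 ]
jaw1 [0.4679 0.0198 0.034 ]
pad0 [ 0.5065 -0.0395  0.034 ]
pad1 [ 0.4628 -0.0377  0.034 ]
pivot [0.5357 0.082  0.045 ]
knobtop [0.4634 0.1048 0.117 ]
hbase [0.4528 0.0954 0.042 ]
s_knob [0.4534 0.0971 0.11  ]
s_piv [0.5351 0.0836 0.045 ]
bedR [ 0.5025 -0.0854  0.034 ]
bedR2 [ 0.4542 -0.0817  0.008 ]
[0.4334 0.3274 0.07  ] [0.4289 0.3298 0.07  ] [0.4384 0.2981 0.019 ] [0.417 0.304 0.019] [0.4172 0.3066 0.019 ] [0.4394 0.3024 0.019 ]
[ 0.17   -0.0214  1.5401]
{'mtx': array([[317.8106,   0.    , 258.5099],
       [  0.    , 317.8106, 194.3705],
       [  0.    ,   0.    ,   1.    ]]), 'hand_eye': array([[ 1.    ,  0.0012, -0.0011, -0.0007],
       [-0.0009,  0.9632,  0.2688, -0.0685],
       [ 0.0014, -0.2688,  0.9632, -0.1171],
       [ 0.    ,  0.    ,  0.    ,  1.    ]])}
[[ 0.3782 -0.9257 -0.0007  0.2455]
 [-0.9257 -0.3782  0.0017 -0.6012]
 [-0.0018 -0.     -1.      0.2554]
 [ 0.      0.      0.      1.    ]]
```

```bash
python3 -m inch '[0,0,0.05,-0.03,-0.028,0,-1, 0,0,0.1,-0.06,-0.057,0,-1, 0,0,0.15,-0.09,-0.085,0,-1, 0,0,0.2,-0.12,-0.114,0,-1, 0,0,0.25,-0.15,-0.142,0,-1, 0,0,0.3,-0.18,-0.171,0,-1, 0,0,0.35,-0.21,-0.2,0,-1, 0,0,0.387,-0.24,-0.228,0,-1, 0,0,0.387,-0.27,-0.256,0,-1, 0,0,0.387,-0.3,-0.285,0,-1, 0,0,0.387,-0.33,-0.313,0,-1, 0,0,0.387,-0.36,-0.342,0,-1]'; python3 -c "
from h import *
print(tool(arm.read_state()))"
```

```text
clock: 1.1
eef_pos: [0.4262, -0.1373, 0.2563]
tool_rot: [0.0, 0.707, -0.707, 0.0]
contact_force: [0.7, 0.3, -0.3]
gripper_width: 1.0
[[ 4.98068349e-04 -9.99999854e-01 -2.11710989e-04  4.26157598e-01]
 [-9.99999672e-01 -4.97932955e-04 -6.39095217e-04 -1.37302930e-01]
 [ 6.38989705e-04  2.12029233e-04 -9.99999773e-01  2.56303506e-01]
 [ 0.00000000e+00  0.00000000e+00  0.00000000e+00  1.00000000e+00]]
```

```bash
python3 -m inch '[0,0,0,-0.035,-0.01,0.005,-1, 0,0,0,-0.07,-0.02,0.012,-1, 0,0,0,-0.11,-0.03,0.02,-1, 0,0,0,-0.145,-0.04,0.03,-1, 0,0,0,-0.165,-0.045,0.035,-1, 0,0,0,-0.165,-0.045,0.035,-1, 0,0,0,-0.165,-0.045,0.035,-1]'; cat > w.py <<'E'
from h import *
import cv2,sys,json
s=arm.read_state();T=tool(s);np.save(f"pics/{sys.argv[1]}_T.npy",T)
cv2.imwrite(f"pics/{sys.argv[1]}.png",cv2.resize(arm.grab_frame('wrist')[:,:,::-1],(768,576),interpolation=cv2.INTER_CUBIC))
np.set_printoptions(precision=4,suppress=True);print(T,s['contact_force'],s['gripper_width'])
E
python3 w.py w1
```

```text
clock: 1.68
eef_pos: [0.4707, 0.0272, 0.2208]
tool_rot: [0.0, 0.709, -0.705, -0.001]
contact_force: [0.3, -0.9, -0.0]
gripper_width: 1.003
[[ 0.0045 -1.     -0.0014  0.4707]
 [-1.     -0.0045  0.0006  0.0272]
 [-0.0006  0.0014 -1.      0.2208]
 [ 0.      0.      0.      1.    ]] [ 0.3279 -0.9374 -0.0277] 1.0029570989985914
```

View pics/w1.png

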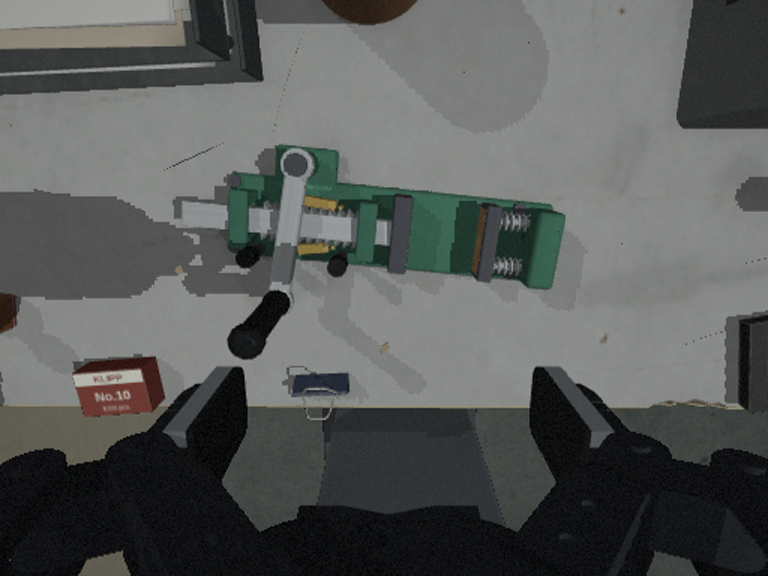

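```bash
python3 - <<'E'
import cv2
t=cv2.imread('pics/w1.png')
cv2.imwrite('pics/w1a.png',cv2.resize(t[140:370,170:370],None,fx=2.6,fy=2.6*1,interpolation=cv2.INTER_CUBIC))
cv2.imwrite('pics/w1b.png',cv2.resize(t[170:310,340:580],None,fx=3.3,fy=3.3,interpolation=cv2.INTER_CUBIC))
E
```

```text
(no output)
```

View pics/w1a.png

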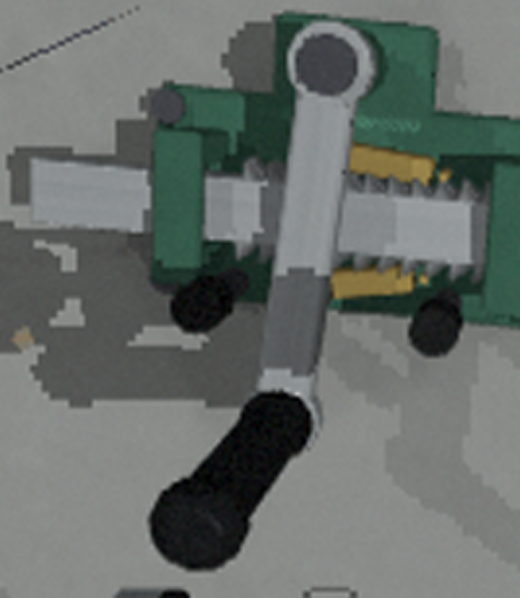

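View pics/w1b.png

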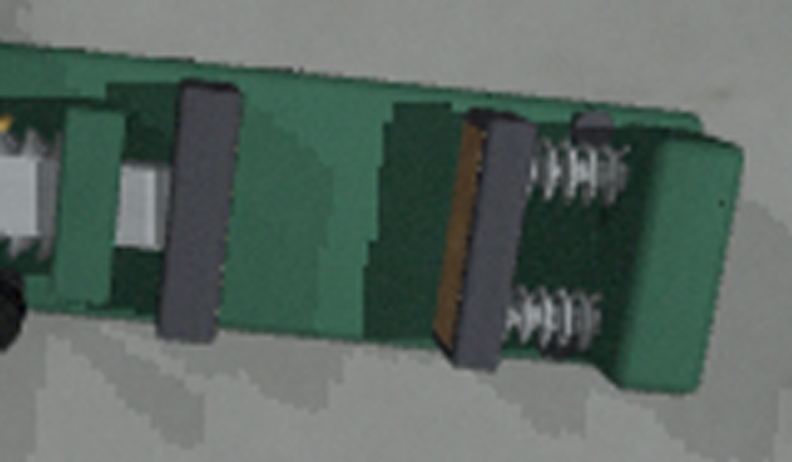

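```bash
python3 - <<'E'
from h import *
np.set_printoptions(precision=4,suppress=True)
T=np.load('pics/w1_T.npy')
def f(u,v,z): 
    u=(u+.5)/1.5-.5; v=(v+.5)/1.5-.5
    return ray('wrist',u,v,z,T)
b=lambda u,v,z:f(340+u/3.3,170+v/3.3,z)
a=lambda u,v,z:f(170+u/2.6,140+v/2.6,z)
P=[b(486,120,.034),b(455,366,.034)];J=[b(241,88,.034),b(214,340,.034)]
p=sum(P)/2;j=sum(J)/2
print('pad',P,'jaw',J,p,j,j-p)
for e in(P,J): d=e[0]-e[1];print('yaw',np.degrees(np.arctan2(d[1],d[0])),np.linalg.norm(d))
print('piv',a(327,63,.05),'knob',a(200,522,.117),'base',a(285,415,.05), 'bed edges', b(5,45,.008),b(697,115,.008))
d=b(5,45,.008)-b(697,115,.008);print('y axis yaw',np.degrees(np.arctan2(d[1],d[0])))
E
```

```text
pad [array([ 0.5099, -0.0338,  0.034 ]), array([ 0.4614, -0.0306,  0.034 ])] jaw [array([0.5157, 0.0131, 0.034 ]), array([0.4665, 0.0175, 0.034 ])] [ 0.4857 -0.0322  0.034 ] [0.4911 0.0153 0.034 ] [0.0054 0.0475 0.    ]
yaw -3.7540182492601293 0.04859415994302382
yaw -5.101009781748756 0.04939441425710458
piv [0.5351 0.0826 0.05  ] knob [0.4514 0.0982 0.117 ] base [0.4526 0.0967 0.05  ] bed edges [0.5221 0.0603 0.008 ] [ 0.5087 -0.0827  0.008 ]
y axis yaw 84.66101469162969
```

```bash
python3 - <<'E'
from h import *
print(ray('top',148,330,-.75),ray('top',142,225,0),ray('top',158,65,0), ray('top',122,65,0.3),ray('top',60,384,0.6))
E
python3 -m inch '[0,0,0,-0.035,0.007,0,-1, 0,0,0,-0.07,0.014,0,-1, 0,0,0,-0.105,0.021,0,-1, 0,0,0,-0.14,0.028,0,-1, 0,0,0,-0.175,0.035,0,-1, 0,0,0,-0.21,0.042,0,-1, 0,0,0,-0.245,0.05,0,-1, 0,0,0,-0.28,0.06,0.01,-1, 0,0,0,-0.3,0.06,0.02,-1, 0,0,0,-0.3,0.06,0.02,-1, 0,0,0,-0.3,0.06,0.02,-1]'
python3 w.py w2
```

```text
[-0.05776913  0.50820566 -0.75      ] [0.3503861  0.39808522 0.        ] [0.92920837 0.41655681 0.        ] [0.77328586 0.43514209 0.3       ] [-0.03540276  0.35068871  0.6       ]
clock: 2.65
eef_pos: [0.4104, 0.326, 0.201]
tool_rot: [0.001, 0.708, -0.706, 0.0]
contact_force: [0.2, -0.6, -0.3]
gripper_width: 0.998
[[ 0.0031 -1.     -0.0002  0.4104]
 [-1.     -0.0031 -0.0015  0.326 ]
 [ 0.0015  0.0002 -1.      0.201 ]
 [ 0.      0.      0.      1.    ]] [ 0.1532 -0.6158 -0.258 ] 0.998273864511836
```

View pics/w2.png

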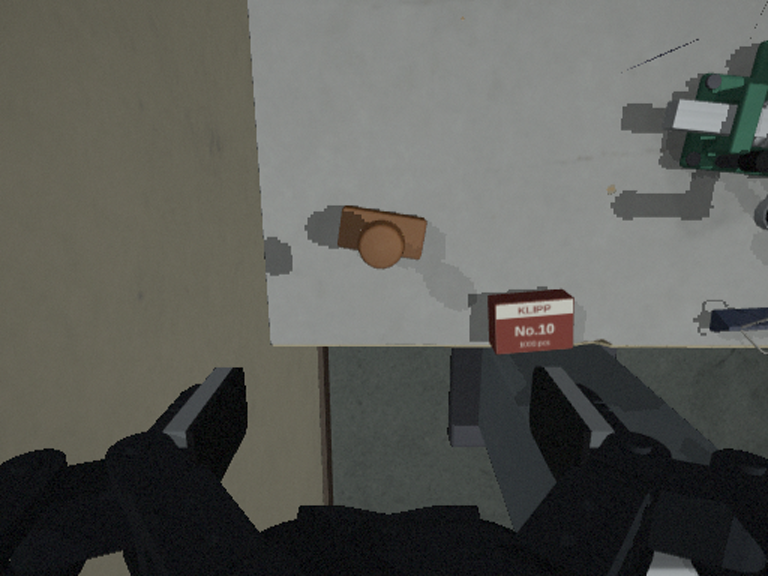

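```bash
python3 - <<'E'
from h import *
import cv2
np.set_printoptions(precision=4,suppress=True)
T=np.load('pics/w2_T.npy')
f=lambda u,v,z: ray('wrist',(u+.5)/1.5-.5,(v+.5)/1.5-.5,z,T)
print(f(382,246,.06),f(343,206,.019),f(427,218,.019),f(420,260,.019))
d=f(427,218,.019)-f(343,206,.019);print(np.degrees(np.arctan2(d[1],d[0])),np.linalg.norm(d))
c=(f(343,206,.019)+f(420,260,.019))/2;print(c)
t=cv2.imread('pics/w2.png');cv2.imwrite('pics/w2a.png',cv2.resize(t[190:290,300:460],None,fx=5,fy=5,interpolation=cv2.INTER_CUBIC))
E
```

```text
[0.4325 0.3302 0.06  ] [0.4502 0.3549 0.019 ] [0.443  0.3026 0.019 ] [0.4162 0.3064 0.019 ]
-97.8439113696935 0.05278062952153089
[0.4332 0.3306 0.019 ]
```

View pics/w2a.png

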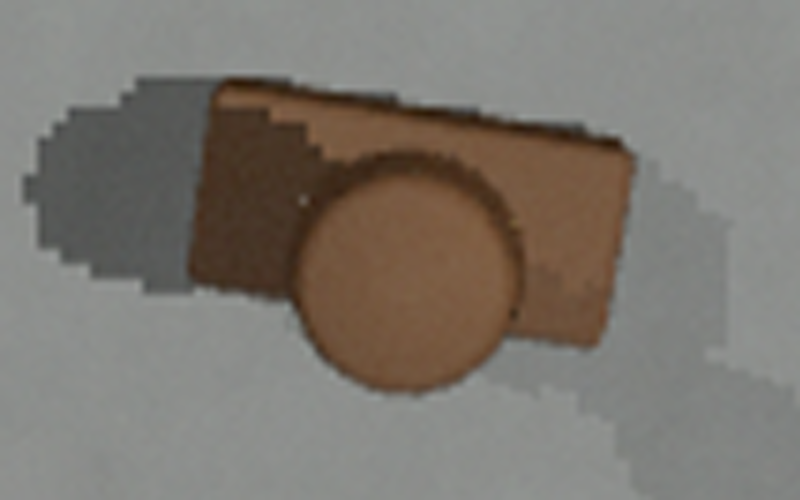

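```bash
python3 -m inch '[0,0,0.06,-0.004,-0.022,0.01,-0.4, 0,0,0.12,-0.004,-0.022,0.03,-0.4, 0,0,0.137,-0.004,-0.022,0.06,-0.4, 0,0,0.137,-0.004,-0.022,0.08,-0.4, 0,0,0.137,-0.004,-0.022,0.08,-0.4]' 40
python3 w.py w3; python3 -c "
from h import *
print(arm.read_state()['joint_positions'])"
```

```text
clock: 3.12
eef_pos: [0.4324, 0.3248, 0.1181]
tool_rot: [-0.004, -0.655, 0.755, -0.001]
contact_force: [-0.3, -0.6, -0.1]
gripper_width: 0.7
[[-0.1407 -0.99   -0.0047  0.4324]
 [-0.99    0.1407 -0.0054  0.3248]
 [ 0.006   0.0039 -1.      0.1181]
 [ 0.      0.      0.      1.    ]] [-0.3284 -0.5833 -0.1181] 0.6997291200510498
[-0.4723547   0.47416078 -0.27670481  1.93014487  0.1817627   0.76584477
 -2.5631196 ]
```

View pics/w3.png

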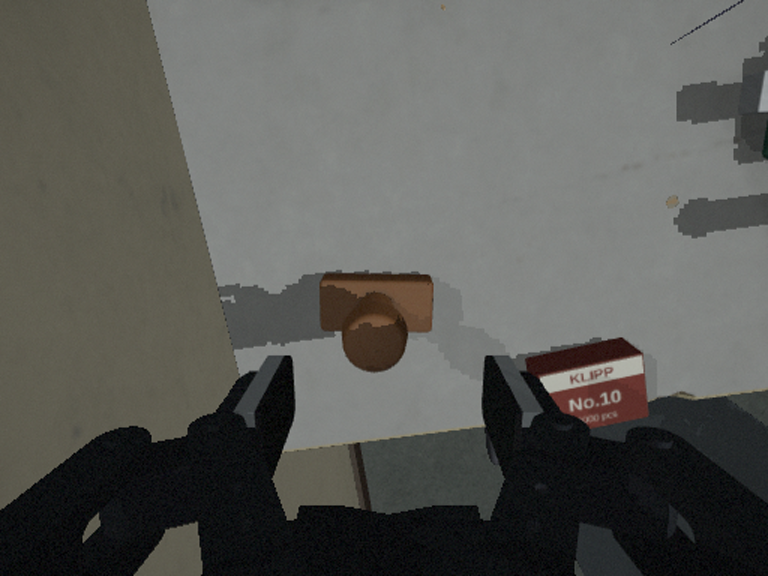

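```bash
python3 - <<'E'
from h import *
np.set_printoptions(precision=4,suppress=True)
T=np.load('pics/w3_T.npy')
f=lambda u,v,z: ray('wrist',(u+.5)/1.5-.5,(v+.5)/1.5-.5,z,T)
for p in (f(375,341,.058),(f(321,282,.019)+f(432,282,.019))/2):
  print(p,(np.linalg.inv(T)@[*p,1])[:3])
E
```

```text
[0.4313 0.3308 0.058 ] [-0.0061  0.0017  0.06  ]
[0.4451 0.3288 0.019 ] [-0.0064 -0.0124  0.099 ]
```

```bash
python3 -m inch '[0,0,-0.03,-0.006,0.001,0.02,-0.4, 0,0,-0.03,-0.006,0.001,0.04,-0.4, 0,0,-0.03,-0.006,0.001,0.057,-0.4, 0,0,-0.03,-0.006,0.001,0.057,-0.4, 0,0,-0.03,-0.006,0.001,0.057,-0.4]' 40
python3 w.py w4; python3 -c "
from h import *
print(arm.read_state()['joint_positions'])"
```

```text
clock: 3.58
eef_pos: [0.4337, 0.3349, 0.0653]
tool_rot: [-0.0, -0.668, 0.744, 0.0]
contact_force: [0.7, 1.4, 0.1]
gripper_width: 0.701
[[-0.1084 -0.9941 -0.0002  0.4337]
 [-0.9941  0.1084  0.0002  0.3349]
 [-0.0002  0.0002 -1.      0.0653]
 [ 0.      0.      0.      1.    ]] [0.6507 1.3551 0.0505] 0.7012527173832201
[-0.52202386  0.56476259 -0.2314744   1.93995747  0.20204629  0.65717544
 -2.55817447]
```

View pics/w4.png

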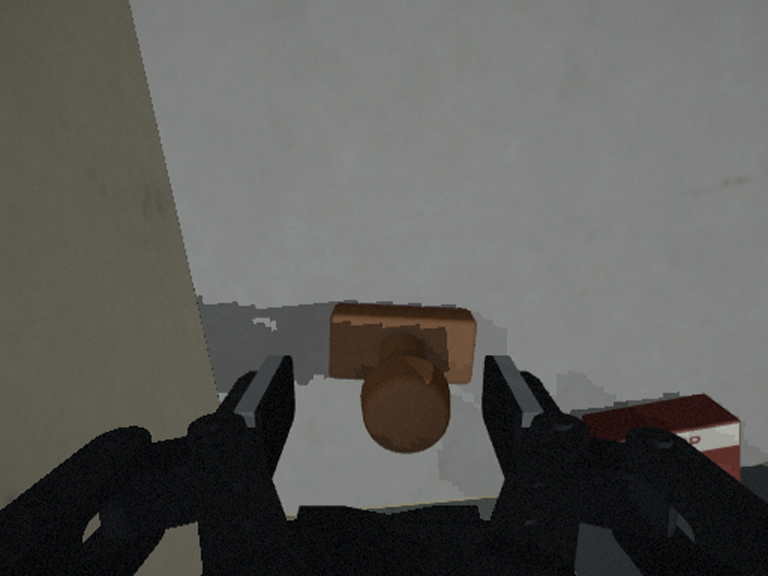

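```bash
python3 -m inch '[0,0,0,0.004,0.002,0.004,-0.4, 0,0,0,0.004,0.002,0.004,-0.4, 0,0,0,0.004,0.002,0.004,0, 0,0,0,0.004,0.002,0.004,0.3, 0,0,0,0.004,0.002,0.004,1, 0,0,0,0.004,0.002,0.004,1, 0,0,0,0.004,0.002,0.004,1, 0,0,0,0.004,0.002,0.004,1, 0,0,0,0.004,0.002,0.004,1, 0,0,0,0.004,0.002,0.004,1]' 35
python3 w.py w5
```

```text
clock: 4.47
eef_pos: [0.4306, 0.3322, 0.0609]
tool_rot: [0.0, -0.669, 0.744, -0.0]
contact_force: [-0.7, -1.4, 4.8]
gripper_width: 0.287
[[-0.1058 -0.9944  0.0007  0.4306]
 [-0.9944  0.1058 -0.      0.3322]
 [-0.     -0.0007 -1.      0.0609]
 [ 0.      0.      0.      1.    ]] [-0.6998 -1.3503  4.832 ] 0.287348363098896
```

View pics/w5.png

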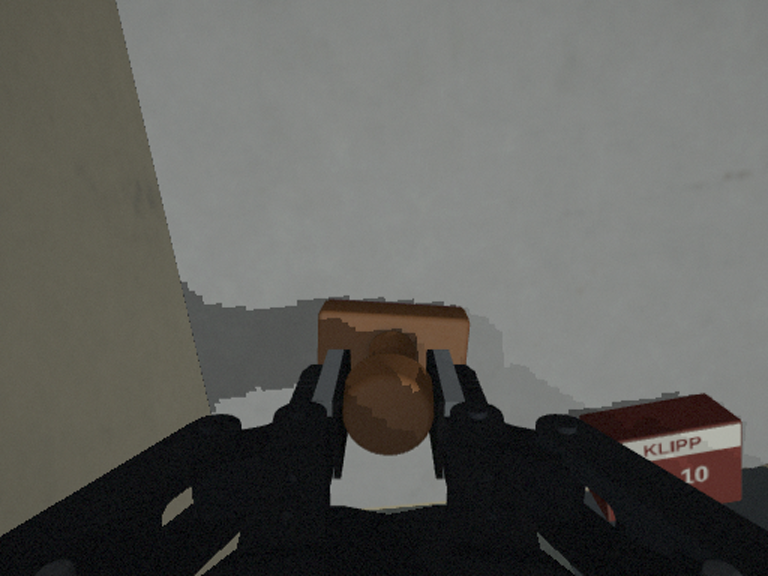

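```bash
python3 -m inch '[0,0,0,0,0,-0.01,1, 0,0,0,0,0,-0.03,1, 0,0,-0.05,0,0,-0.06,1, 0,0,-0.1,0,0,-0.09,1, 0,0,-0.2,0.01,-0.003,-0.12,1, 0,0,-0.3,0.03,-0.008,-0.15,1, 0,0,-0.4,0.06,-0.017,-0.16,1, 0,0,-0.5,0.09,-0.025,-0.16,1, 0,0,-0.6,0.12,-0.033,-0.16,1, 0,0,-0.7,0.15,-0.042,-0.16,1, 0,0,-0.8,0.18,-0.05,-0.16,1, 0,0,-0.8,0.18,-0.05,-0.16,1]'
python3 -c "
from h import *
print(tool(arm.read_state()),arm.read_state()['joint_positions'])"
```

```text
clock: 5.52
eef_pos: [0.4619, 0.1406, 0.2204]
tool_rot: [0.002, 0.905, -0.426, 0.001]
contact_force: [0.1, -1.3, -1.4]
gripper_width: 0.285
[[ 6.37829396e-01 -7.70177670e-01 -1.37510224e-04  4.61862672e-01]
 [-7.70172279e-01 -6.37824242e-01 -3.85959459e-03  1.40618009e-01]
 [ 2.88486621e-03  2.56766945e-03 -9.99992542e-01  2.20411943e-01]
 [ 0.00000000e+00  0.00000000e+00  0.00000000e+00  1.00000000e+00]] [-0.03699992  0.23532022 -0.35952424  1.99691197  0.10705207  0.92825372
 -1.33097658]
```

```bash
python3 -m inch '[0,0,-0.1,0.02,0.012,0,1, 0,0,-0.2,0.04,0.023,0,1, 0,0,-0.3,0.06,0.035,0,1, 0,0,-0.4,0.08,0.046,0,1, 0,0,-0.5,0.1,0.058,0,1, 0,0,-0.6,0.12,0.069,0,1, 0,0,-0.7,0.133,0.077,0,1, 0,0,-0.8,0.133,0.077,0,1, 0,0,-0.827,0.133,0.077,0,1, 0,0,-0.827,0.133,0.077,0,1, 0,0,-0.827,0.133,0.077,0,1]'
python3 w.py w6
```

```text
clock: 6.43
eef_pos: [0.4867, -0.0033, 0.2206]
tool_rot: [-0.0, 1.0, -0.026, 0.0]
contact_force: [-0.5, 0.1, -0.3]
gripper_width: 0.293
[[ 0.9987 -0.0512  0.0002  0.4867]
 [-0.0512 -0.9987  0.0001 -0.0033]
 [ 0.0002 -0.0001 -1.      0.2206]
 [ 0.      0.      0.      1.    ]] [-0.5015  0.0834 -0.2623] 0.29259273605526326
```

View pics/w6.png

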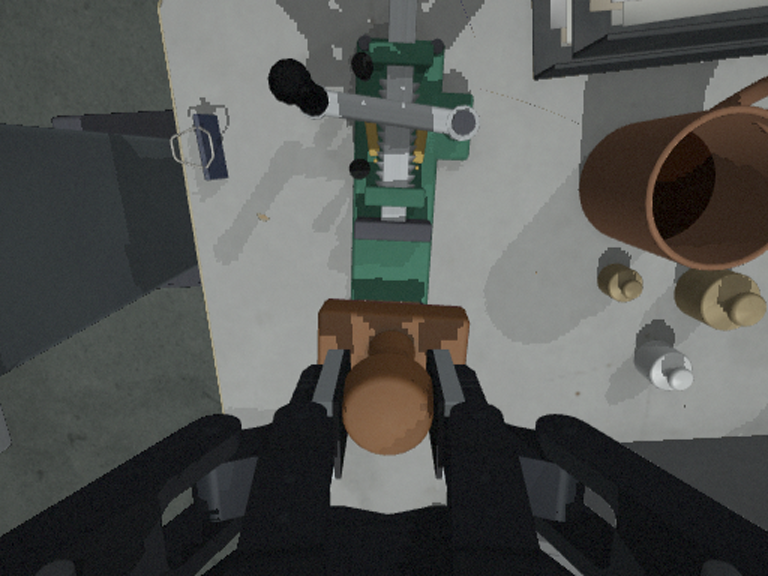

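```bash
python3 - <<'E'
import cv2
t=cv2.imread('pics/w6.png')
cv2.imwrite('pics/w6a.png',cv2.resize(t[200:470,300:490],None,fx=3,fy=2.2,interpolation=cv2.INTER_CUBIC))
E
```

```text
(no output)
```

View pics/w6a.png

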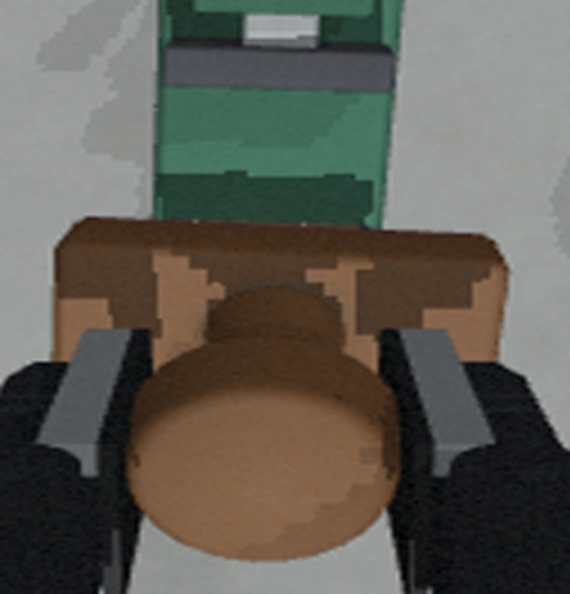

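```bash
python3 - <<'E'
from h import *
np.set_printoptions(precision=4,suppress=True)
T=np.load('pics/w6_T.npy');Ti=np.linalg.inv(T)
f=lambda u,v,z: ray('wrist',(u+.5)/1.5-.5,(v+.5)/1.5-.5,z,T)
zt=.1786
a,b=f(320,311.8,zt),f(468.3,322.7,zt)
d=b-a;print(np.linalg.norm(d),np.degrees(np.arctan2(d[1],d[0])))
d/=np.linalg.norm(d);n=np.array([d[1],-d[0],0]);c=(a+b)/2+n*.013
print('foot centre',c,(Ti@[*c,1])[:3])
# jaw front edge z=.034
g=lambda u,v,z:f(300+u/3,200+v/2.2,z)
for e in((163,82,395,93),(168,44,398,52)):
  a,b=g(*e[:2],.034),g(*e[2:],.034);d=b-a;print('jaw',a,b,(a+b)/2,np.degrees(np.arctan2(d[1],d[0])),np.linalg.norm(d))
h=lambda u,v:f(u,v,.045)
print('pivot',f(462,122,.05),'knob',f(292,80,.117))
E
```

```text
0.052295533103807204 -7.3084742497161415
foot centre [ 0.4882 -0.0009  0.1786] [ 0.0013 -0.0025  0.042 ]
jaw [0.4663 0.0186 0.034 ] [0.5157 0.0129 0.034 ] [0.491  0.0157 0.034 ] -6.609061772735509 0.0497336348627033
jaw [0.4681 0.0295 0.034 ] [0.5166 0.0248 0.034 ] [0.4924 0.0272 0.034 ] -5.591210516831475 0.048759957635071904
pivot [0.5334 0.0839 0.05  ] knob [0.4509 0.1003 0.117 ]
```

```bash
python3 -m inch '[0,0,-0.03,0,0.009,0.02,1, 0,0,-0.03,0,0.009,0.05,1, 0,0,-0.03,0,0.009,0.08,1, 0,0,-0.03,0,0.009,0.105,1, 0,0,-0.03,0,0.009,0.115,1, 0,0,-0.03,0,0.009,0.115,1, 0,0,-0.03,0,0.009,0.115,1]'
python3 w.py w7
```

```text
clock: 7.07
eef_pos: [0.4865, -0.0121, 0.1056]
tool_rot: [-0.0, 1.0, -0.01, -0.0]
contact_force: [0.5, 0.1, -0.5]
gripper_width: 0.285
[[ 0.9998 -0.0196 -0.0004  0.4865]
 [-0.0196 -0.9998  0.0002 -0.0121]
 [-0.0004 -0.0002 -1.      0.1056]
 [ 0.      0.      0.      1.    ]] [ 0.4902  0.108  -0.501 ] 0.285220947272231
```

View pics/w7.png

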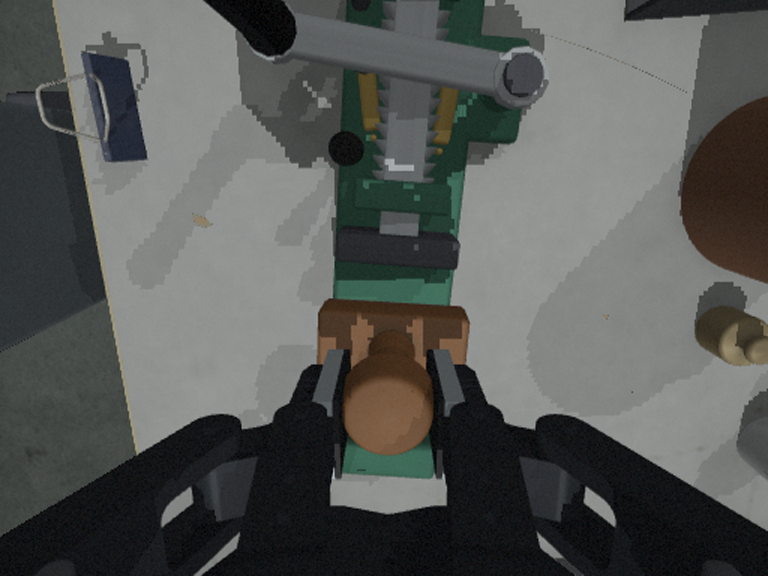

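```bash
python3 - <<'E'
from h import *
np.set_printoptions(precision=4,suppress=True)
T=np.load('pics/w7_T.npy')
f=lambda u,v,z: ray('wrist',(u+.5)/1.5-.5,(v+.5)/1.5-.5,z,T)
print('jaw',f(338,253,.034),f(457,262,.034))
zt=.1056-.042
a,b=f(320,311.8,zt),f(468.3,322.7,zt);d=b-a;d/=np.linalg.norm(d);print((a+b)/2+.013*np.array([d[1],-d[0],0]),np.degrees(np.arctan2(d[1],d[0])))
E
```

```text
jaw [0.4671 0.0209 0.034 ] [0.515  0.0163 0.034 ]
[ 0.4879 -0.0097  0.0636] -5.4876005887037635
```

```bash
python3 -m inch '[0,0,0,0,0,0.01,1, 0,0,0,0,0,0.02,1, 0,0,0,0,0,0.028,1, 0,0,0,0,0,0.033,1, 0,0,0,0,0,0.034,1, 0,0,0,0,0,0.034,1]'; python3 -m inch '[0,0,0,0,0,0.001,1, 0,0,0,0,0,0.002,1, 0,0,0,0,0,0.002,1]'
```

```text
clock: 7.62
eef_pos: [0.4859, -0.0126, 0.0707]
tool_rot: [-0.0, 1.0, -0.01, -0.001]
contact_force: [-0.4, 0.2, 0.0]
gripper_width: 0.289
clock: 7.87
eef_pos: [0.4865, -0.0126, 0.0694]
tool_rot: [0.0, 1.0, -0.01, 0.0]
contact_force: [0.3, -0.6, -0.6]
gripper_width: 0.289
```

```bash
python3 -m inch '[0,0,0,0,0,0.001,1, 0,0,0,0,0,0.001,1, 0,0,0,0,0,0.001,1]';python3 -m inch '[0,0,0,0,0,0.001,1, 0,0,0,0,0,0.001,1, 0,0,0,0,0,0.001,1]'
```

```text
clock: 8.12
eef_pos: [0.4868, -0.0126, 0.0688]
tool_rot: [0.0, 1.0, -0.01, 0.001]
contact_force: [-0.1, -0.1, 3.5]
gripper_width: 0.287
clock: 8.37
eef_pos: [0.4876, -0.0126, 0.0683]
tool_rot: [0.0, 1.0, -0.01, 0.001]
contact_force: [-0.0, -0.5, 8.8]
gripper_width: 0.284
```

```bash
python3 -m inch '[0,0,0,0,0,-0.001,0.3, 0,0,0,0,0,-0.001,0.2, 0,0,0,0,0,-0.001,0, 0,0,0,0,0,-0.001,-0.1, 0,0,0,0,0,-0.001,-0.1, 0,0,0,0,0,-0.02,-0.1, 0,0,0,0,0,-0.05,-0.1, 0,0,0,0,0,-0.085,-0.1, 0,0,0,0,0,-0.12,-0.1, 0,0,0,0,0,-0.15,-0.1, 0,0,0,0,0,-0.15,-0.1]' 30
python3 w.py w8
```

```text
clock: 9.28
eef_pos: [0.4901, -0.0124, 0.2232]
tool_rot: [0.0, 1.0, -0.01, 0.005]
contact_force: [-0.4, 0.2, 0.1]
gripper_width: 0.549
[[ 0.9997 -0.0199  0.0103  0.4901]
 [-0.0199 -0.9998 -0.0009 -0.0124]
 [ 0.0103  0.0007 -0.9999  0.2232]
 [ 0.      0.      0.      1.    ]] [-0.3929  0.2154  0.1073] 0.5493461450950081
```

View pics/w8.png

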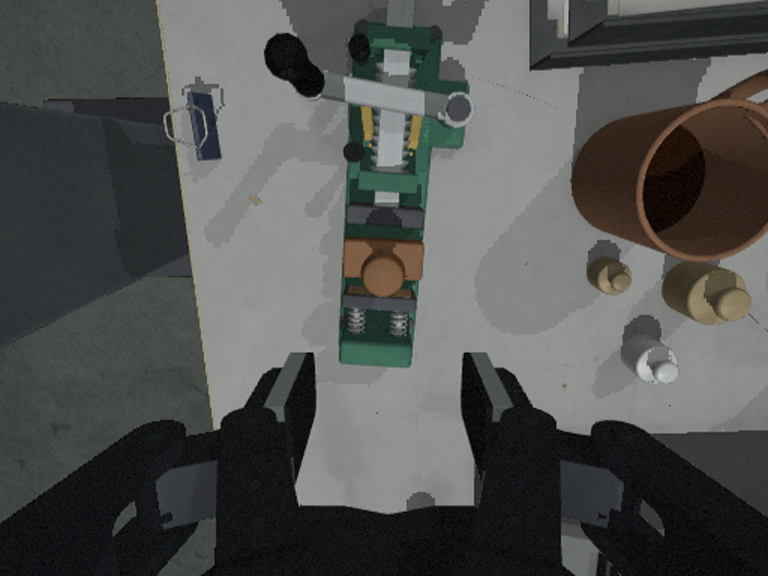

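```bash
python3 -m inch '[0,0,-0.12,0,-0.01,0,-0.1, 0,0,-0.24,0,-0.02,0,-0.1, 0,0,-0.36,0,-0.03,0,-0.1, 0,0,-0.48,0,-0.04,0,-0.1, 0,0,-0.6,0,-0.05,0,-0.1, 0,0,-0.72,0,-0.06,0,-0.1, 0,0,-0.84,-0.002,-0.07,0,-0.1, 0,0,-0.96,-0.002,-0.08,0,-0.1, 0,0,-1.08,-0.002,-0.09,0,-0.1, 0,0,-1.2,-0.002,-0.1,0,-0.1, 0,0,-1.32,-0.002,-0.11,0,-0.1, 0,0,-1.405,-0.002,-0.11,0,-0.1]' 
python3 -m inch '[0,0,0,0,0,0,-0.1, 0,0,0,0,0,0,-0.1, 0,0,0,0,0,0,-0.1]' 
python3 w.py w9; python3 -c "
from h import *
print(arm.read_state()['joint_positions'])"
```

```text
clock: 10.33
eef_pos: [0.4854, 0.0996, 0.216]
tool_rot: [-0.001, 0.767, 0.642, -0.0]
contact_force: [0.5, -0.2, -0.4]
gripper_width: 0.551
clock: 10.58
eef_pos: [0.4861, 0.0968, 0.2165]
tool_rot: [-0.0, 0.771, 0.637, -0.001]
contact_force: [-0.0, -0.1, 0.3]
gripper_width: 0.549
[[ 0.1879  0.9822 -0.0015  0.4861]
 [ 0.9822 -0.1879 -0.0002  0.0968]
 [-0.0004 -0.0015 -1.      0.2165]
 [ 0.      0.      0.      1.    ]] [-0.0194 -0.0676  0.2773] 0.5489941915168904
[ 0.33446335  0.31214847 -0.68549651  1.96296894  0.24139785  0.94888307
  0.9126393 ]
```

View pics/w9.png

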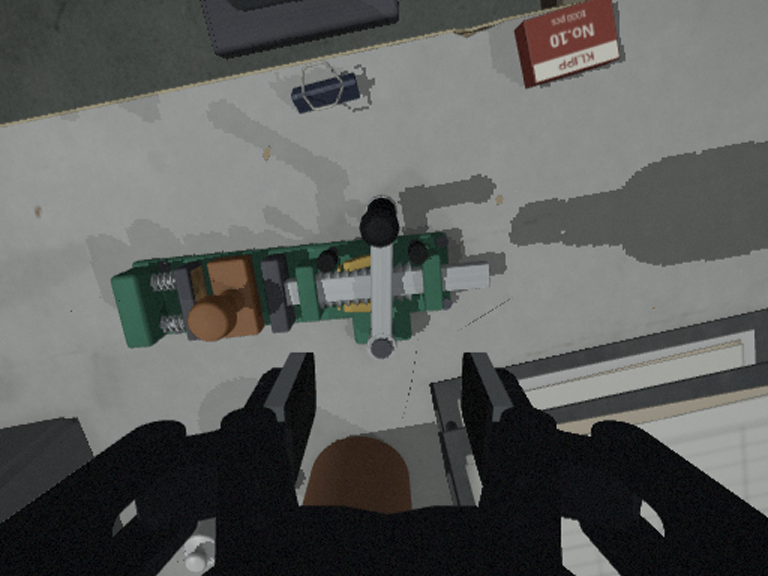

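```bash
python3 - <<'E'
import cv2
t=cv2.imread('pics/w9.png')
cv2.imwrite('pics/w9a.png',cv2.resize(t[190:370,300:460],None,fx=3.3,fy=3.3,interpolation=cv2.INTER_CUBIC))
E
```

```text
(no output)
```

View pics/w9a.png

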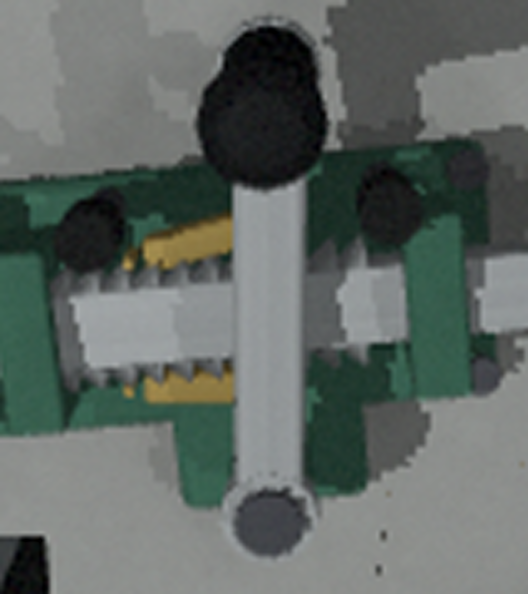

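```bash
python3 - <<'E'
from h import *
np.set_printoptions(precision=4,suppress=True)
T=np.load('pics/w9_T.npy')
f=lambda u,v,z: ray('wrist',(300+u/3.3+.5)/1.5-.5,(190+v/3.3+.5)/1.5-.5,z,T)
for z in(.045,.05):print('piv',f(269,522,z))
print('knob',f(262,122,.110),'base',f(269,75,.046))
print(f(290,50,.046))
p=f(269,522,.047);h=f(264,122,.11);d=h-p;print(np.linalg.norm(d[:2]),np.degrees(np.arctan2(d[1],d[0])))
E
```

```text
piv [0.5346 0.0845 0.045 ]
piv [0.5326 0.0849 0.05  ]
knob [0.4486 0.101  0.11  ] base [0.4488 0.1011 0.046 ]
[0.4451 0.1057 0.046 ]
0.08678030033769621 168.97230011032613
```

```bash
python3 -m inch '[0,0,0,-0.002,-0.018,0,-0.1, 0,0,0,-0.004,-0.037,0,-0.1, 0,0,0,-0.004,-0.037,0.02,-0.1, 0,0,0,-0.004,-0.037,0.05,-0.1, 0,0,0,-0.004,-0.037,0.06,-0.1, 0,0,0,-0.004,-0.037,0.06,-0.1]' 
python3 w.py w10
```

```text
clock: 11.13
eef_pos: [0.4473, 0.0995, 0.1551]
tool_rot: [-0.001, 0.77, 0.638, -0.002]
contact_force: [-1.0, -0.6, 0.7]
gripper_width: 0.552
[[ 0.1858  0.9826 -0.0054  0.4473]
 [ 0.9826 -0.1858 -0.0007  0.0995]
 [-0.0017 -0.0051 -1.      0.1551]
 [ 0.      0.      0.      1.    ]] [-1.0278 -0.5813  0.6657] 0.5519385988676035
```

View pics/w10.png

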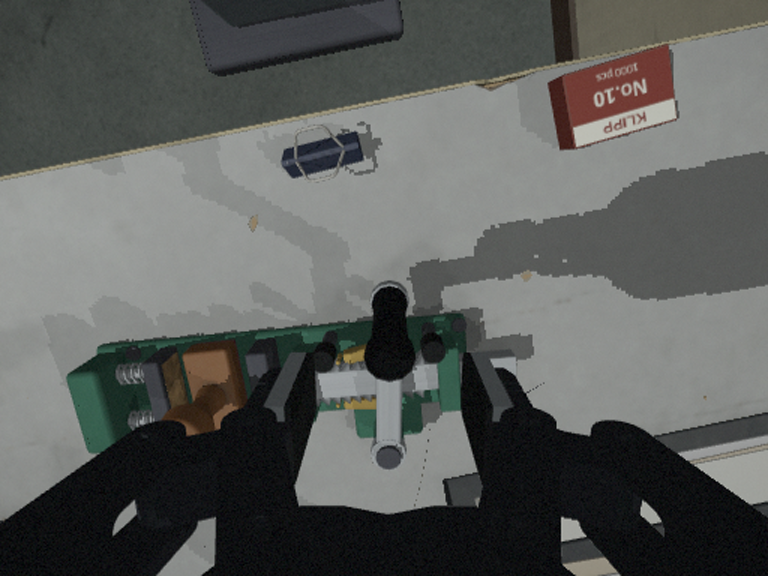

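```bash
python3 - <<'E'
from h import *
T=np.load('pics/w10_T.npy')
p=ray('wrist',389/1.5,347/1.5,.112,T);print(p,(np.linalg.inv(T)@[*p,1])[:3])
E
python3 -m inch '[0,0,0,0,0,0.02,-0.1, 0,0,0,0,0,0.04,-0.1, 0,0,0,0,0.001,0.055,-0.1, 0,0,0,0,0.001,0.059,-0.1, 0,0,0,0,0.001,0.059,-0.1]'; python3 w.py w11
```

```text
[0.44467424 0.10144044 0.112     ] [ 0.00149839 -0.00275669  0.04313781]
clock: 11.6
eef_pos: [0.4506, 0.1002, 0.0984]
tool_rot: [-0.0, 0.77, 0.638, -0.0]
contact_force: [-0.0, 0.4, 0.3]
gripper_width: 0.552
[[ 0.1851  0.9827 -0.0007  0.4506]
 [ 0.9827 -0.1851  0.0001  0.1002]
 [-0.0001 -0.0007 -1.      0.0984]
 [ 0.      0.      0.      1.    ]] [-0.0238  0.4441  0.326 ] 0.55195552829435
```

View pics/w11.png

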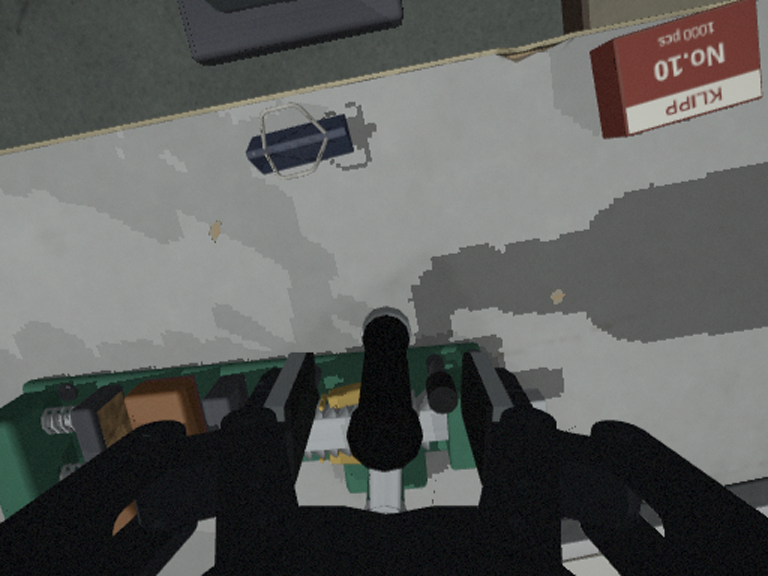

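```bash
python3 - <<'E'
from h import *
T=np.load('pics/w11_T.npy')
for v,z in((438,.117),(430,.11)):
  p=ray('wrist',385/1.5,v/1.5,z,T);print(p,(np.linalg.inv(T)@[*p,1])[:3])
E
```

```text
[0.44566282 0.10146557 0.117     ] [ 0.00031637 -0.00506218 -0.01858751]
[0.44782868 0.10102585 0.11      ] [ 0.00028543 -0.00284714 -0.01158916]
```

```bash
python3 -m inch '[0,0,0,0,-0.003,0.002,0.2, 0,0,0,0,-0.003,0.002,0.4, 0,0,0,0,-0.003,0.002,0.6, 0,0,0,0,-0.003,0.002,1, 0,0,0,0,-0.003,0.002,1, 0,0,0,0,-0.003,0.002,1]' 40; python3 -c "
from h import *
print(tool(arm.read_state()))"
```

```text
clock: 12.15
eef_pos: [0.4477, 0.1007, 0.0972]
tool_rot: [0.0, 0.77, 0.638, 0.0]
contact_force: [-1.5, -0.8, 6.7]
gripper_width: 0.184
[[ 1.84812179e-01  9.82773479e-01  8.64968452e-04  4.47731048e-01]
 [ 9.82773808e-01 -1.84811814e-01 -4.84761042e-04  1.00656367e-01]
 [-3.16553907e-04  9.39658084e-04 -9.99999508e-01  9.71520347e-02]
 [ 0.00000000e+00  0.00000000e+00  0.00000000e+00  1.00000000e+00]]
```

```bash
cat > q.py <<'E'
from h import *
s=arm.read_state();T=tool(s);F=s['contact_force']
pv=np.array([0.534,0.084]);d=T[:2,3]-pv
phi=np.degrees(np.arctan2(d[1],d[0]));x=T[:3,0]
print('r %.4f th~%.3f yaw-th %.3f'%(np.hypot(*d),0.25+np.radians(phi-174.6),0.25+np.radians(np.degrees(np.arctan2(x[1],x[0]))-84.6)),'z %.4f'%T[2,3],'Ft(tool) ',np.round(T[:3,:3].T@F,2),'g %.3f'%s['gripper_width'],'clk',s['clock'])
E
python3 q.py
python3 -m inch '[0,0,0.02,0.0018,0,0,1, 0,0,0.04,0.0035,0.0001,0,1, 0,0,0.06,0.0053,0.0002,0,1, 0,0,0.08,0.007,0.0003,0,1, 0,0,0.1,0.0088,0.0004,0,1, 0,0,0.1,0.0088,0.0004,0,1, 0,0,0.1,0.0088,0.0004,0,1]'; python3 q.py
```

```text
r 0.0879 th~0.154 yaw-th 0.158 z 0.0972 Ft(tool)  [-1.07 -1.32 -6.72] g 0.184 clk 12.15
clock: 12.73
eef_pos: [0.45, 0.1095, 0.0972]
tool_rot: [0.0, 0.801, 0.599, 0.0]
contact_force: [-1.0, -0.9, 5.5]
gripper_width: 0.185
r 0.0878 th~0.050 yaw-th 0.059 z 0.0972 Ft(tool)  [-1.09 -0.68 -5.45] g 0.185 clk 12.7333
```

```bash
python3 -m inch '[0,0,0.01,0.0009,0,0,1, 0,0,0.02,0.0018,0,0,1, 0,0,0.02,0.0018,0,0,1]'>/dev/null; python3 q.py; python3 -m inch '[0,0,0.01,0.0009,0,0,1, 0,0,0.015,0.0013,0,0,1, 0,0,0.015,0.0013,0,0,1]'>/dev/null; python3 q.py
```

```text
r 0.0878 th~0.033 yaw-th 0.038 z 0.0972 Ft(tool)  [-2.01 -1.15 -6.56] g 0.183 clk 12.9833
r 0.0878 th~0.020 yaw-th 0.023 z 0.0971 Ft(tool)  [-2.27 -0.71 -6.73] g 0.187 clk 13.2333
```

```bash
for i in 1 2; do python3 -m inch '[0,0,0.01,0.0009,0,0,1, 0,0,0.01,0.0009,0,0,1]'>/dev/null; python3 q.py; done
```

```text
r 0.0878 th~0.009 yaw-th 0.013 z 0.0972 Ft(tool)  [-1.24 -1.04 -6.43] g 0.183 clk 13.4
r 0.0878 th~0.005 yaw-th 0.003 z 0.0971 Ft(tool)  [-3.22 -1.09 -6.74] g 0.187 clk 13.5667
```

```bash
for i in 1; do python3 -m inch '[0,0,0.01,0.0009,0,0,1, 0,0,0.01,0.0009,0,0,1]'>/dev/null; python3 q.py; done
```

```text
r 0.0878 th~0.003 yaw-th -0.008 z 0.0971 Ft(tool)  [-5.22 -0.1  -8.68] g 0.182 clk 13.7333
```

```bash
python3 -m inch '[0,0,-0.06,-0.0053,0.0002,0,1, 0,0,-0.12,-0.0105,0.0006,0,1, 0,0,-0.18,-0.0158,0.0014,0,1, 0,0,-0.24,-0.0209,0.0025,0,1, 0,0,-0.3,-0.026,0.0039,0,1, 0,0,-0.36,-0.031,0.0056,0,1, 0,0,-0.42,-0.0359,0.0077,0,1, 0,0,-0.45,-0.0383,0.0088,0,1, 0,0,-0.465,-0.0395,0.0094,0,1, 0,0,-0.475,-0.0402,0.0098,0,1, 0,0,-0.475,-0.0402,0.0098,0,1, 0,0,-0.475,-0.0402,0.0098,0,1]'; python3 q.py; python3 w.py w12
```

```text
clock: 14.73
eef_pos: [0.4464, 0.0738, 0.0971]
tool_rot: [0.0, 0.662, 0.75, -0.0]
contact_force: [-3.3, 0.1, 8.4]
gripper_width: 0.19
r 0.0882 th~-5.822 yaw-th 0.468 z 0.0971 Ft(tool)  [ 0.53 -3.21 -8.39] g 0.190 clk 14.7333
[[-0.1239  0.9923 -0.      0.4464]
 [ 0.9923  0.1239 -0.0006  0.0738]
 [-0.0006 -0.0001 -1.      0.0971]
 [ 0.      0.      0.      1.    ]] [-3.2513  0.1285  8.3898] 0.19030324121860215
```

View pics/w12.png

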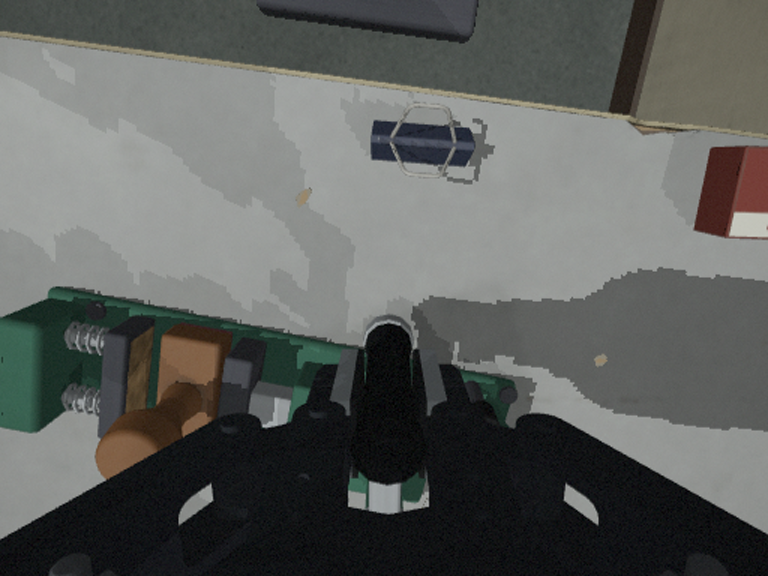

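```bash
sed -i 's/phi=np.degrees(np.arctan2(d\[1\],d\[0\]))/phi=np.degrees(np.arctan2(d[1],d[0]))%360/' q.py
python3 -m inch '[0,0,-0.012,-0.0011,0,0,1, 0,0,-0.012,-0.0011,0,0,1]' >/dev/null; python3 q.py
python3 -m inch '[0,0,0.06,0.0053,0.0002,0,1, 0,0,0.12,0.0105,0.0006,0,1, 0,0,0.18,0.0158,0.0014,0,1, 0,0,0.24,0.0209,0.0025,0,1, 0,0,0.3,0.026,0.0039,0,1, 0,0,0.36,0.031,0.0056,0,1, 0,0,0.42,0.0359,0.0077,0,1, 0,0,0.45,0.0383,0.0088,0,1, 0,0,0.465,0.0395,0.0094,0,1, 0,0,0.475,0.0402,0.0098,0,1, 0,0,0.475,0.0402,0.0098,0,1]'; python3 q.py; python3 w.py w13
```

```text
r 0.0882 th~0.472 yaw-th 0.481 z 0.0971 Ft(tool)  [ 0.96 -3.47 -8.48] g 0.186 clk 14.95
clock: 15.87
eef_pos: [0.4512, 0.1132, 0.0971]
tool_rot: [0.001, 0.816, 0.577, -0.0]
contact_force: [-2.2, -2.1, 7.7]
gripper_width: 0.182
r 0.0878 th~0.005 yaw-th 0.005 z 0.0971 Ft(tool)  [-2.76 -1.37 -7.71] g 0.182 clk 15.8667
[[ 0.333   0.9429  0.0004  0.4512]
 [ 0.9429 -0.333  -0.0015  0.1132]
 [-0.0013  0.0009 -1.      0.0971]
 [ 0.      0.      0.      1.    ]] [-2.2173 -2.1345  7.7074] 0.18200119733360595
```

View pics/w13.png

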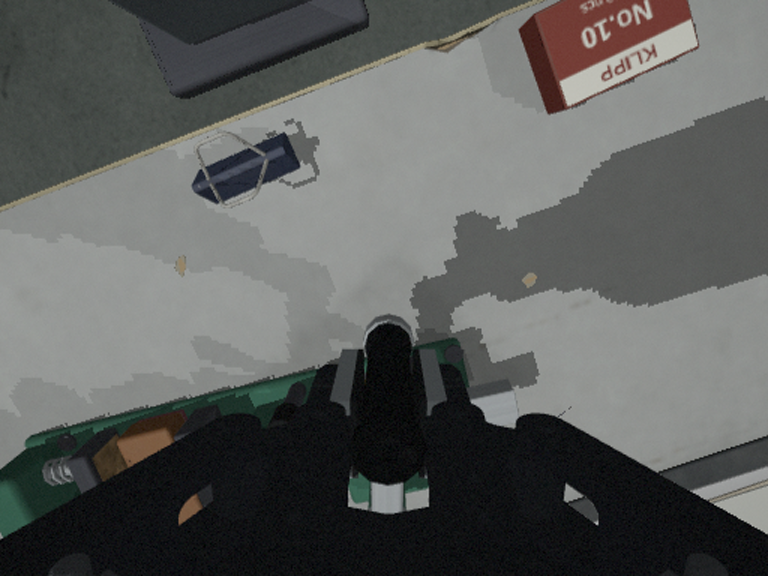

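```bash
python3 -m inch '[0,0,-0.06,-0.0053,0.0002,0,1, 0,0,-0.12,-0.0105,0.0006,0,1, 0,0,-0.18,-0.0158,0.0014,0,1, 0,0,-0.24,-0.0209,0.0025,0,1, 0,0,-0.3,-0.026,0.0038,0,1, 0,0,-0.36,-0.031,0.0054,0,1, 0,0,-0.42,-0.0359,0.0074,0,1, 0,0,-0.45,-0.0383,0.0085,0,1, 0,0,-0.465,-0.0395,0.009,0,1, 0,0,-0.475,-0.0402,0.0094,0,1, 0,0,-0.475,-0.0402,0.0094,0,1, 0,0,-0.475,-0.0402,0.0094,0,1]' >/dev/null; python3 q.py; python3 w.py w14
```

```text
r 0.0882 th~0.472 yaw-th 0.480 z 0.0971 Ft(tool)  [-0.54 -3.24 -8.43] g 0.182 clk 16.9167
[[-0.1358  0.9907  0.0004  0.4465]
 [ 0.9907  0.1358 -0.0004  0.0728]
 [-0.0004  0.0003 -1.      0.0971]
 [ 0.      0.      0.      1.    ]] [-3.1394 -0.9741  8.434 ] 0.18159633678435935
```

View pics/w14.png

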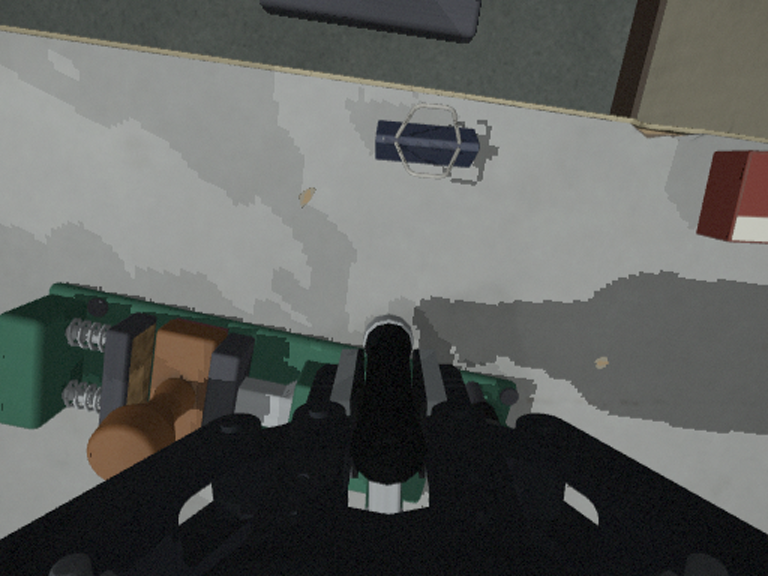

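```bash

python3 -m inch '[0,0,0.06,0.0053,0.0002,0,1, 0,0,0.12,0.0105,0.0006,0,1, 0,0,0.18,0.0158,0.0014,0,1, 0,0,0.24,0.0209,0.0025,0,1, 0,0,0.3,0.026,0.0039,0,1, 0,0,0.36,0.031,0.0056,0,1, 0,0,0.42,0.0359,0.0077,0,1, 0,0,0.45,0.0383,0.0088,0,1, 0,0,0.465,0.0395,0.0094,0,1, 0,0,0.475,0.0402,0.0098,0,1, 0,0,0.475,0.0402,0.0098,0,1]'>/dev/null; python3 q.py
python3 -m inch '[0,0,-0.06,-0.0053,0.0002,0,1, 0,0,-0.12,-0.0105,0.0006,0,1, 0,0,-0.18,-0.0158,0.0014,0,1, 0,0,-0.24,-0.0209,0.0025,0,1, 0,0,-0.3,-0.026,0.0038,0,1, 0,0,-0.36,-0.031,0.0054,0,1, 0,0,-0.42,-0.0359,0.0074,0,1, 0,0,-0.45,-0.0383,0.0085,0,1, 0,0,-0.465,-0.0395,0.009,0,1, 0,0,-0.475,-0.0402,0.0094,0,1, 0,0,-0.475,-0.0402,0.0094,0,1, 0,0,-0.475,-0.0402,0.0094,0,1]' >/dev/null; python3 q.py; python3 w.py w15
```

```text
r 0.0878 th~0.005 yaw-th 0.005 z 0.0971 Ft(tool)  [-3.76 -1.87 -8.8 ] g 0.185 clk 17.8833
r 0.0882 th~0.470 yaw-th 0.481 z 0.0971 Ft(tool)  [ 1.48 -3.67 -7.66] g 0.186 clk 18.8833
[[-0.1359  0.9907  0.0007  0.4465]
 [ 0.9907  0.1359 -0.0001  0.0729]
 [-0.0002  0.0007 -1.      0.0971]
 [ 0.      0.      0.      1.    ]] [-3.8463  0.9715  7.6586] 0.18617460516180645
```

View pics/w15.png

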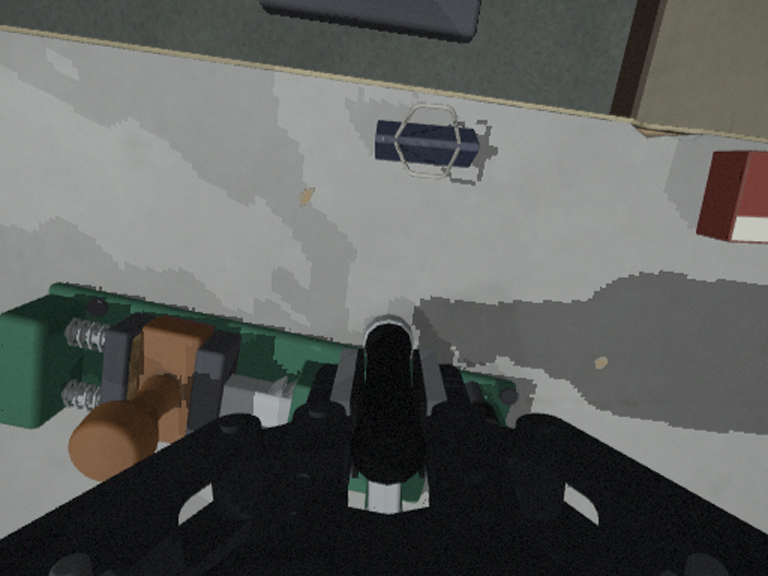

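```bash

python3 -m inch '[0,0,0.06,0.0053,0.0002,0,1, 0,0,0.12,0.0105,0.0006,0,1, 0,0,0.18,0.0158,0.0014,0,1, 0,0,0.24,0.0209,0.0025,0,1, 0,0,0.3,0.026,0.0039,0,1, 0,0,0.36,0.031,0.0056,0,1, 0,0,0.42,0.0359,0.0077,0,1, 0,0,0.45,0.0383,0.0088,0,1, 0,0,0.465,0.0395,0.0094,0,1, 0,0,0.475,0.0402,0.0098,0,1, 0,0,0.475,0.0402,0.0098,0,1]'>/dev/null; python3 q.py
python3 -m inch '[0,0,-0.06,-0.0053,0.0002,0,1, 0,0,-0.12,-0.0105,0.0006,0,1, 0,0,-0.18,-0.0158,0.0014,0,1, 0,0,-0.24,-0.0209,0.0025,0,1, 0,0,-0.3,-0.026,0.0038,0,1, 0,0,-0.36,-0.031,0.0054,0,1, 0,0,-0.42,-0.0359,0.0074,0,1, 0,0,-0.45,-0.0383,0.0085,0,1, 0,0,-0.465,-0.0395,0.009,0,1, 0,0,-0.475,-0.0402,0.0094,0,1, 0,0,-0.475,-0.0402,0.0094,0,1, 0,0,-0.475,-0.0402,0.0094,0,1]' >/dev/null; python3 q.py; python3 w.py w16
```

```text
r 0.0878 th~0.005 yaw-th 0.005 z 0.0971 Ft(tool)  [-2.74 -1.4  -7.39] g 0.185 clk 19.85
r 0.0881 th~0.453 yaw-th 0.481 z 0.0971 Ft(tool)  [ 3.35 -2.28 -6.41] g 0.184 clk 20.85
[[-0.1367  0.9906  0.0013  0.4464]
 [ 0.9906  0.1367  0.0018  0.0744]
 [ 0.0016  0.0016 -1.      0.0971]
 [ 0.      0.      0.      1.    ]] [-2.7287  2.9991  6.4138] 0.18446651767883984
```

View pics/w16.png

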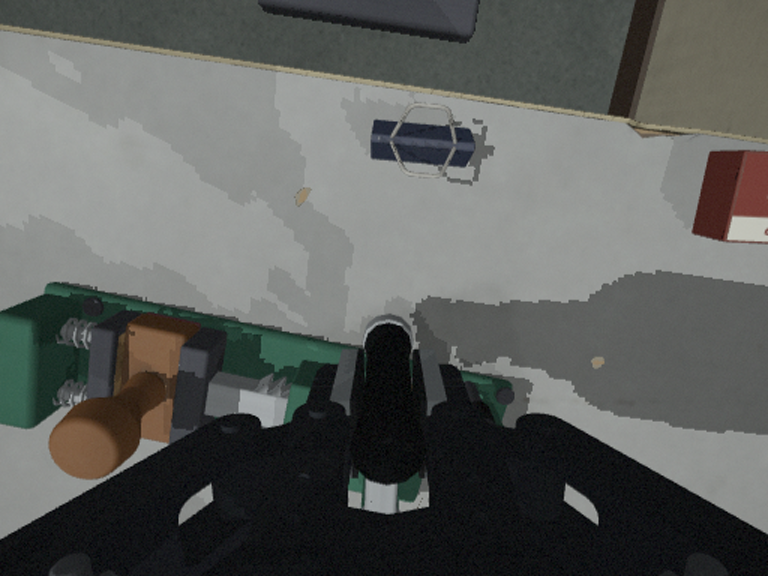

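```bash
for i in 1 2; do python3 -m inch '[0,0,-0.008,-0.0009,0,0,1, 0,0,-0.008,-0.0009,0,0,1, 0,0,-0.008,-0.0009,0,0,1]' >/dev/null; python3 q.py; done
```

```text
r 0.0881 th~0.460 yaw-th 0.490 z 0.0971 Ft(tool)  [ 3.76 -1.66 -5.54] g 0.187 clk 21.15
r 0.0881 th~0.469 yaw-th 0.498 z 0.0971 Ft(tool)  [ 5.99 -1.51 -5.34] g 0.182 clk 21.4
```

```bash
python3 -m inch '[0,0,0,-0.0007,0,0,1, 0,0,0,-0.0007,0,0,1, 0,0,0,-0.0007,0,0,1, 0,0,0,-0.0007,0,0,1]' >/dev/null; python3 q.py;  python3 -c "
from h import *
print([np.round(arm.read_state()[k],2) for k in('contact_force','ft_torque')])"
```

```text
r 0.0882 th~0.475 yaw-th 0.498 z 0.0971 Ft(tool)  [ 5.31 -1.94 -5.94] g 0.189 clk 21.7333
[array([-2.74,  4.94,  5.95]), array([ 0.94,  0.53, -0.1 ])]
```

```bash

python3 -m inch '[0,0,0.06,0.0053,0.0002,0,1, 0,0,0.12,0.0105,0.0006,0,1, 0,0,0.18,0.0158,0.0014,0,1, 0,0,0.24,0.0209,0.0025,0,1, 0,0,0.3,0.026,0.0039,0,1, 0,0,0.36,0.031,0.0056,0,1, 0,0,0.42,0.0359,0.0077,0,1, 0,0,0.45,0.0383,0.0088,0,1, 0,0,0.475,0.0402,0.0098,0,1, 0,0,0.49,0.0414,0.0104,0,1, 0,0,0.49,0.0414,0.0104,0,1]'>/dev/null; python3 q.py
```

```text
r 0.0878 th~0.007 yaw-th 0.006 z 0.0971 Ft(tool)  [-1.07 -1.38 -6.15] g 0.188 clk 22.65
```

```bash

python3 -m inch '[0,0,-0.06,-0.0053,0.0002,0,1, 0,0,-0.12,-0.0105,0.0006,0,1, 0,0,-0.18,-0.0158,0.0014,0,1, 0,0,-0.24,-0.0209,0.0025,0,1, 0,0,-0.3,-0.026,0.0038,0,1, 0,0,-0.36,-0.031,0.0054,0,1, 0,0,-0.42,-0.0359,0.0074,0,1, 0,0,-0.45,-0.0383,0.0085,0,1, 0,0,-0.465,-0.0395,0.009,0,1, 0,0,-0.475,-0.0402,0.0094,0,1, 0,0,-0.475,-0.0402,0.0094,0,1, 0,0,-0.475,-0.0402,0.0094,0,1]' >/dev/null; python3 q.py; for i in 1 2; do python3 -m inch '[0,0,-0.008,-0.0012,0,0,1, 0,0,-0.008,-0.0012,0,0,1, 0,0,-0.008,-0.0012,0,0,1]' >/dev/null; python3 q.py; done
```

```text
r 0.0880 th~0.443 yaw-th 0.484 z 0.0971 Ft(tool)  [ 9.1  -0.41 -3.6 ] g 0.188 clk 23.65
r 0.0881 th~0.454 yaw-th 0.492 z 0.0971 Ft(tool)  [ 8.85 -1.03 -3.98] g 0.186 clk 23.9
r 0.0881 th~0.466 yaw-th 0.500 z 0.0971 Ft(tool)  [ 9.9  -1.26 -3.63] g 0.181 clk 24.15
```

```bash
for i in 1; do python3 -m inch '[0,0,0,-0.0009,0,0,1, 0,0,0,-0.0009,0,0,1, 0,0,0,-0.0009,0,0,1, 0,0,0,-0.0009,0,0,1]' >/dev/null; python3 q.py; done; python3 w.py w17;python3 q.py
```

```text
r 0.0881 th~0.473 yaw-th 0.501 z 0.0971 Ft(tool)  [11.03 -1.57 -3.49] g 0.186 clk 24.4833
[[-0.1557  0.9878  0.0019  0.4467]
 [ 0.9878  0.1557  0.0049  0.0727]
 [ 0.0046  0.0027 -1.      0.0971]
 [ 0.      0.      0.      1.    ]] [-3.2778 10.6346  3.5413] 0.18602721680185075
r 0.0881 th~0.473 yaw-th 0.501 z 0.0971 Ft(tool)  [10.34 -1.01 -4.14] g 0.183 clk 24.5333
```

View pics/w17.png

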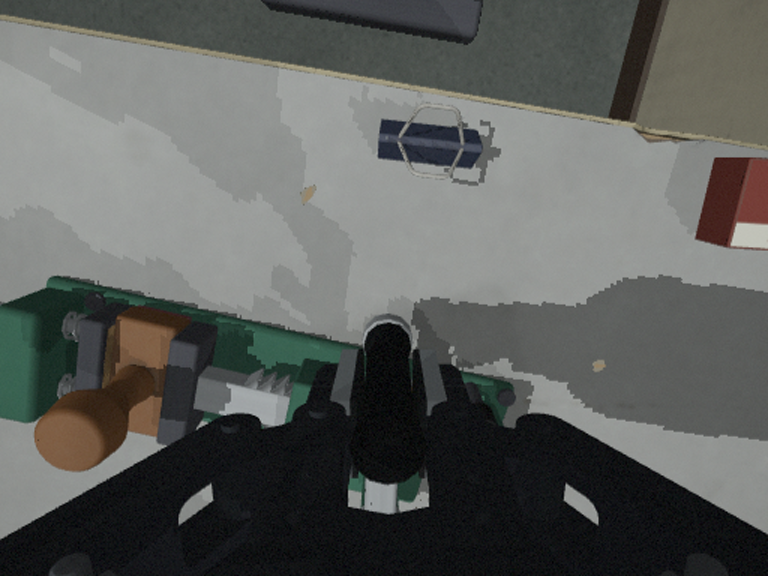

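```bash
python3 - <<'E'
import cv2
L=[cv2.resize(cv2.imread(f'pics/{n}.png')[270:450,0:260],None,fx=3,fy=3,interpolation=cv2.INTER_CUBIC) for n in('w15','w17')]
cv2.imwrite('pics/c15.png',L[0]);cv2.imwrite('pics/c17.png',L[1])
E
```

```text
(no output)
```

View pics/c15.png

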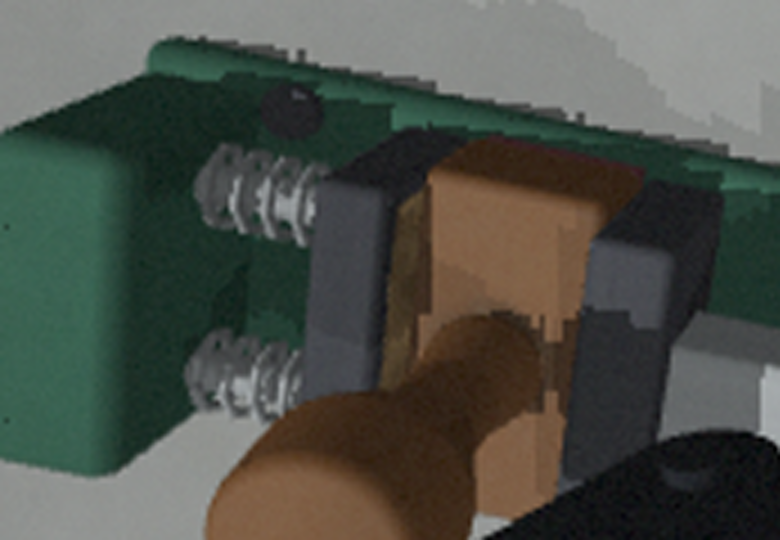

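View pics/c17.png

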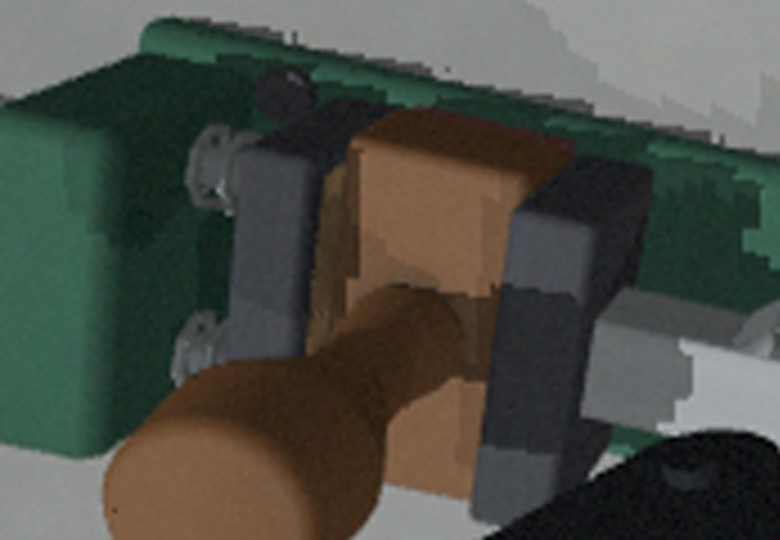

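```bash
python3 - <<'E'
from h import *
R0={}
for n,P in dict(w15=dict(pad=(388,185),blk=(128,145),jawf=(594,240),jawb=(672,252)),w17=dict(pad=(312,158),blk=(106,128),jawf=(515,212),jawb=(597,224))).items():
  T=np.load(f'pics/{n}_T.npy')
  for k,(u,v) in P.items():
    p=ray('wrist',(u/3+.5)/1.5-.5,(270+v/3+.5)/1.5-.5,.034,T)
    R0[n,k]=p[:2]@np.array([.094,.9956]);print(n,k,R0[n,k])
for k in('pad','blk','jawf','jawb'):print(k,R0['w15',k]-R0['w17',k])
E
```

```text
w15 pad 0.014290789302376048
w15 blk -0.01977557839275157
w15 jawf 0.04210485259561147
w15 jawb 0.05262218702825275
w17 pad 0.0049481065280071726
w17 blk -0.02165539940821357
w17 jawf 0.03198005337404342
w17 jawb 0.04287669223901385
pad 0.009342682774368876
blk 0.001879821015462
jawf 0.010124799221568045
jawb 0.009745494789238897
```

```bash

python3 -m inch '[0,0,0.06,0.0053,0.0002,0,1, 0,0,0.12,0.0105,0.0006,0,1, 0,0,0.18,0.0158,0.0014,0,1, 0,0,0.24,0.0209,0.0025,0,1, 0,0,0.3,0.026,0.0039,0,1, 0,0,0.36,0.031,0.0056,0,1, 0,0,0.42,0.0359,0.0077,0,1, 0,0,0.45,0.0383,0.0088,0,1, 0,0,0.475,0.0402,0.0098,0,1, 0,0,0.49,0.042,0.0104,0,1, 0,0,0.49,0.042,0.0104,0,1]'>/dev/null; python3 q.py
```

```text
r 0.0878 th~0.012 yaw-th 0.008 z 0.0971 Ft(tool)  [ 1.91 -1.42 -5.74] g 0.187 clk 25.45
```

```bash
python3 -m inch '[0,0,0,0.0012,0,0,1, 0,0,0,0.0012,0,0,1]'>/dev/null; python3 q.py; python3 -m inch '[0,0,0,0,0,0,0.5, 0,0,0,0,0,0,0.3, 0,0,0,0,0,0,0.1, 0,0,0,0,0,0,-0.1, 0,0,0,0,0,0,-0.1, 0,0,0,0,0,-0.02,-0.1, 0,0,0,0,0,-0.05,-0.1, 0,0,0,0,0,-0.08,-0.1, 0,0,0,0,0,-0.11,-0.1, 0,0,0,0,0,-0.12,-0.1, 0,0,0,0,0,-0.12,-0.1]'; python3 w.py w18
```

```text
r 0.0877 th~0.006 yaw-th 0.008 z 0.0971 Ft(tool)  [ 0.46 -1.96 -8.14] g 0.185 clk 25.6167
clock: 26.53
eef_pos: [0.4527, 0.1133, 0.219]
tool_rot: [0.002, 0.816, 0.578, 0.002]
contact_force: [0.7, 0.0, -0.2]
gripper_width: 0.549
[[ 0.3308  0.9437  0.0059  0.4527]
 [ 0.9437 -0.3308  0.0002  0.1133]
 [ 0.0022  0.0055 -1.      0.219 ]
 [ 0.      0.      0.      1.    ]] [ 0.6887  0.0118 -0.1798] 0.5491366634013614
```

View pics/w18.png

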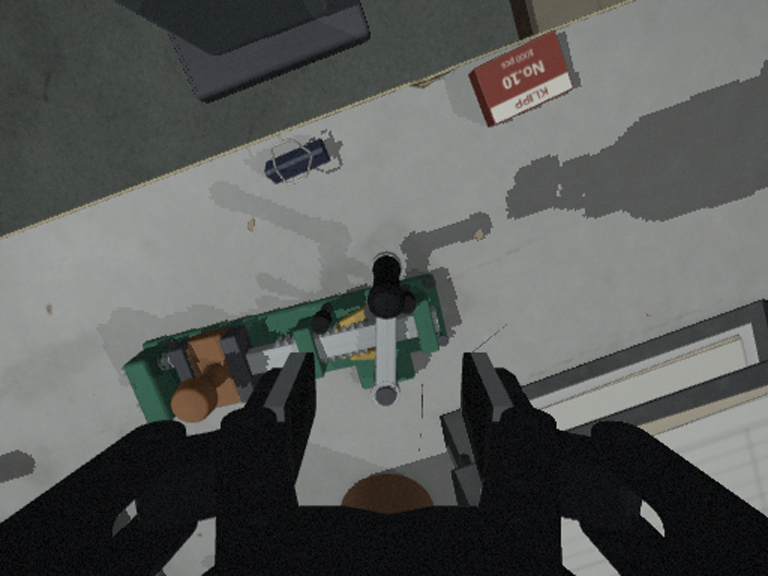

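```bash
python3 -m inch '[0,0,0.05,-0.02,0.015,0,-0.1, 0,0,0.1,-0.05,0.035,0,-0.1, 0,0,0.15,-0.08,0.055,0,-0.1, 0,0,0.15,-0.085,0.061,0,-0.1, 0,0,0.15,-0.085,0.061,0,-0.1, 0,0,0.15,-0.085,0.061,0,-0.1]'; python3 w.py w19; python3 s.py top>/dev/null; python3 - <<'E'
from h import *
import cv2
T=np.load('pics/w18_T.npy')
f=lambda u,v,z: ray('wrist',(u+.5)/1.5-.5,(v+.5)/1.5-.5,z,T)
d=f(386,297,.112)-f(386,395,.047);print('theta',.25+np.arctan2(d[1],d[0])-np.radians(174.6))
t=cv2.imread('pics/w19.png')
t0=cv2.imread('pics/top0.png')
cv2.imwrite('pics/topz.png',cv2.resize(t0[160:240,145:405],None,fx=3,fy=3,interpolation=cv2.INTER_CUBIC))
E
```

```text
clock: 27.08
eef_pos: [0.4792, 0.0126, 0.2148]
tool_rot: [-0.001, 0.857, 0.516, -0.001]
contact_force: [-0.4, 0.9, -1.0]
gripper_width: 0.55
[[ 0.4684  0.8835 -0.0029  0.4792]
 [ 0.8835 -0.4684  0.0009  0.0126]
 [-0.0005 -0.003  -1.      0.2148]
 [ 0.      0.      0.      1.    ]] [-0.3698  0.8604 -0.9726] 0.5497862195669829
theta 0.006316665861853643
```

View pics/w19.png

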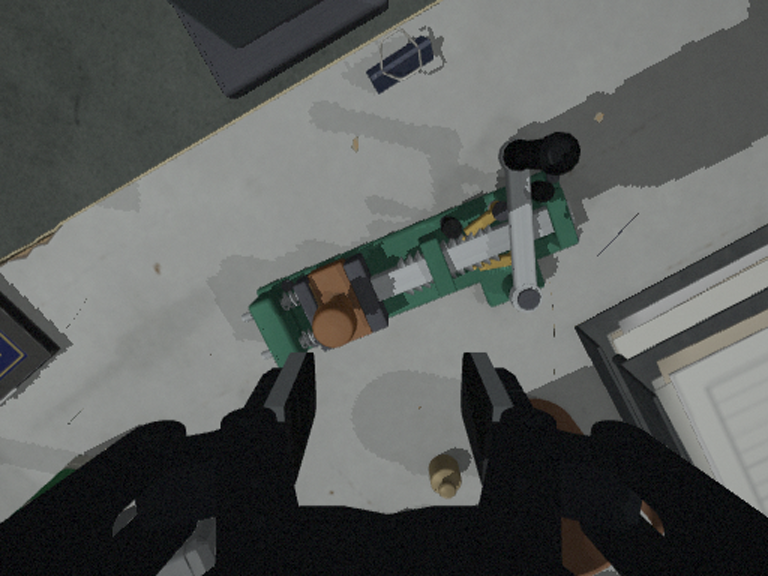

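View pics/topz.png

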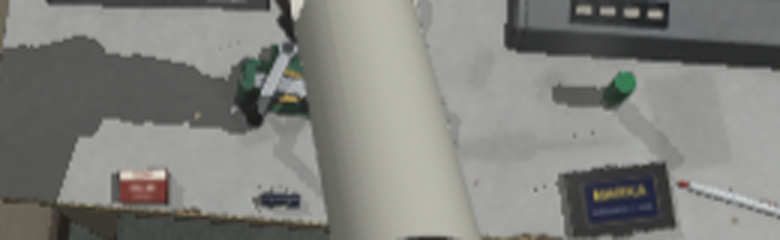

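```bash
python3 - <<'E'
import cv2
t=cv2.imread('pics/w19.png')
cv2.imwrite('pics/w19a.png',cv2.resize(t[240:380,240:420],None,fx=4.2,fy=4.2,interpolation=cv2.INTER_CUBIC))
E
```

```text
(no output)
```

View pics/w19a.png

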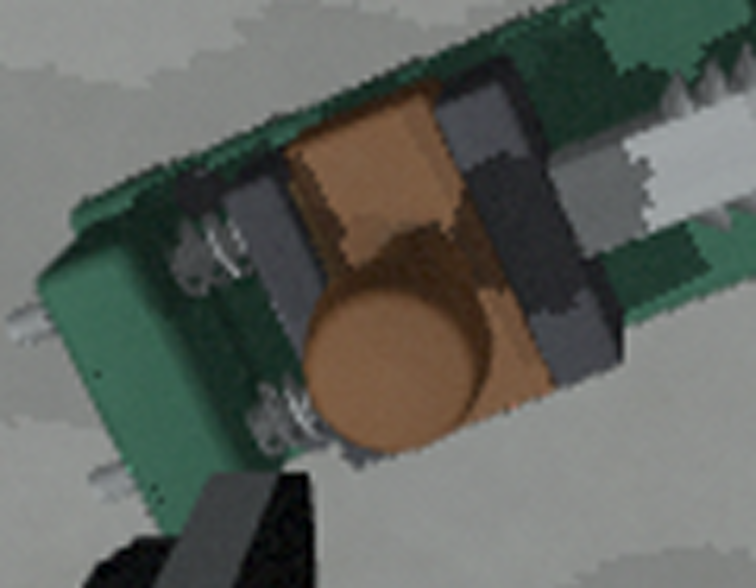

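```bash
python3 - <<'E'
from h import *
T=np.load('pics/w19_T.npy');T1=np.load('pics/w1_T.npy')
y=np.array([.094,.9956])
f=lambda u,v,z: ray('wrist',(240+u/4.2+.5)/1.5-.5,(240+v/4.2+.5)/1.5-.5,z,T)[:2]
g=lambda u,v,z: ray('wrist',(340+u/3.3+.5)/1.5-.5,(170+v/3.3+.5)/1.5-.5,z,T1)[:2]
print('jaw face now',f(440,105,.034)@y,f(555,385,.034)@y,'pad face now',f(275,172,.034)@y,'block front',f(130,250,.034)@y)
print('jaw then',g(241,88,.034)@y,g(214,340,.034)@y,'pad',g(486,120,.034)@y,g(455,366,.034)@y,'blk',g(665,135,.034)@y)
E
```

```text
jaw face now 0.0345196665228933 0.033019366464956894 pad face now 0.006881738528753664 block front -0.01918846098147864
jaw then 0.059247690150531336 0.05899915216121093 pad 0.012004009750579867 0.0106263459182999 blk -0.022547633231023236
```

```bash
python3 -c "
from bench import arm
print(arm.job_done())"
```

```text
the job is handed in; nothing more can be done
None
```

The stamp is clamped upright in the ratchet clamp and I handed the job in. No verdict was reported, so success rests on my own checks below.

**What I did:** I stood the stamp between jaw and pad, square to the jaws (foot at about -5.5°, clamp at about -5.4°), and released it. I then pumped the handle five full strokes.

| Strokes | Force read at the handle at stroke end |
|---|---|
| 1 to 3 | about 1 N (jaw free) |
| 4 | about 6 N (jaw bearing on the stamp) |
| 5 | about 11 N (clearly heavy) |

These readings run about 1 N low. Corrected, stroke 5 is about 12 N, the bottom of the stated 12 to 14 N range. I stopped there and returned the lever to the left stop. Contact with that stop read about 5 N at most, and no stroke was driven past about 0.475 rad towards the right stop.

**Last checks:**
- **Lever:** it stands at about 0.006 rad, against its rest stop.
- **Pad:** the pictures put its compression at about 8.4 mm, or roughly 42 N of grip. This is good only to a couple of millimetres: pixel readings put the jaw's travel at about 28.5 mm, against 30 mm for five teeth.
- **Stamp:** it looks upright and square in the last wrist picture.
- **Other things on the desk:** by eye, none of the four looks to have moved.
- **Gripper:** it is open and about 0.19 m above the desk, clear of everything.

The job took about 27 s of the 72 s allowed.

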